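Gauge the hose jets and reject the worn one

TASK

Take the orange-handled pin gauge from its holder and try it gently in each of the three brass jets in turn, starting at the yellow end of the rack: press the pin lightly down inside the jet, never forcing it, and feel about for the centre before you decide that it is stopped at the step and will not go down the throat. Then stand the gauge back in its holder and thread the worn jet, the one whose throat lets the pin right down, over the post of the red stand until it stands flat on the base, without dropping it. Leave the two good jets standing in their pockets and the other things on the bench alone.

Things in the scene. Friction and masses are not known exactly. Their poses are not given: they have to be found in the camera images.
- gauge_grip (a point): middle of the gauge's orange round handle (24 mm across, 60 mm tall), on its axis. The gauge (150 g) is one stiff piece, top to bottom: handle; steel collar 30 mm across, 6 mm thick; steel pin 15 mm across, 36 mm long, its foot chamfered 1 mm. This point is 72 mm above the pin's foot. z up along the axis. It starts upright in the holder
- gauge_tip (a point): centre of the flat foot of the gauge's pin, 72 mm below the middle of the handle; z up along the pin
- holder_hole0 (a point): mouth of the 20 mm hole, 42 mm deep, in the wooden gauge holder, a fixed block 80 x 80 x 50 mm; this point is on the hole's axis in the top face, 50 mm above the bench. The gauge stands in it with its collar resting on the top face, so the pin's foot is then 36 mm below this point
- nest0 (a point): centre of the floor of the pocket at the yellow end of the rack. The rack is a fixed aluminium bar, 80 x 300 x 20 mm, one end painted yellow, with three pockets 42 mm wide, 8 mm deep, 100 mm apart. The floor is 12 mm above the bench; the mouth of a jet standing on it is 44 mm above this point. x across the bar, y along it to its yellow end
- nest1 (a point): centre of the floor of the pocket in the middle of the rack. The rack is a fixed aluminium bar, 80 x 300 x 20 mm, one end painted yellow, with three pockets 42 mm wide, 8 mm deep, 100 mm apart. The floor is 12 mm above the bench; the mouth of a jet standing on it is 44 mm above this point. x across the bar, y along it to its yellow end
- nest2 (a point): centre of the floor of the pocket at the plain end of the rack. The rack is a fixed aluminium bar, 80 x 300 x 20 mm, one end painted yellow, with three pockets 42 mm wide, 8 mm deep, 100 mm apart. The floor is 12 mm above the bench; the mouth of a jet standing on it is 44 mm above this point. x across the bar, y along it to its yellow end
- jet_a_mid (a point): one of three brass jets alike from outside: round, 40 mm across, 44 mm tall, 220 g, upright in some pocket of the rack. Inside, from the top: counterbore 22 mm wide, 10 mm deep, ending in a flat step, then a throat bore right through. A throat of 12 mm is good, one of 16.5 mm is worn; any jet may be worn. Origin: on the axis, 22 mm above the underside; z up
- jet_b_mid (a point): brass jet like the others (40 mm across, 44 mm tall, 220 g, 22 mm counterbore 10 mm deep, then the throat). In a good jet the 15 mm pin is stopped at the step, 10 mm deep; in a worn one the centred pin goes 36 mm deep, till the gauge's collar sits on the jet. 1 mm or more off-centre it is stopped at the step of a worn jet too. Origin: on the axis, 22 mm above the underside; z up
- jet_c_mid (a point): brass jet like the others (40 mm across, 44 mm tall, 220 g, 22 mm counterbore 10 mm deep, then the throat, 12 mm if good, 16.5 mm if worn). Jets sit in their pockets with 1 mm of play all round, and may be lifted straight out by their sides. Origin: on the axis, 22 mm above the underside; z up
- stand_base (a point): top of the base of the red reject stand, at the foot of its post. Fixed: a red base plate 100 x 100 mm, 12 mm thick, with one upright round post on its middle, 14 mm across and 36 mm tall above this point, its top 6 mm tapering to 6 mm. Only a worn jet's throat passes over the post and lets it stand flat on the base. z up along the post
- canister: black plastic filter canister, 90 mm across, 104 mm tall. Not part of the job. Origin: centre of its underside
- lamp: red hand lamp, 60 x 80 x 70 mm with a black bail handle up to 101 mm. Not part of the job. Origin: centre of its underside
- detector: yellow gas detector lying flat, 70 x 130 x 35 mm. Not part of the job. Origin: centre of its underside
- coupling: plain aluminium coupling ring, 52 mm across, 30 mm tall, standing behind the rack. Not part of the job. Origin: centre of its underside
- blank: small brass blanking plug, 32 mm across, 24 mm tall, standing beside the gauge holder. Not part of the job. Origin: centre of its underside
- spanner: steel open-ended spanner, 160 mm long, lying on the bench. Not part of the job. Origin: middle of its length, underside
- brush: cleaning brush, 170 mm long, lying on the bench. Not part of the job. Origin: middle of its length, underside
Not all that is in view belongs to the job. What is shaped like the part that bears jet_c_mid but green or pink is not meant.

How it is judged:
By the outcome, as a careful person would: the job done as asked, in the order asked, and still so for the second after the job is handed in, with the robot touching nothing.
It also fails if it takes over 72 s, if anything falls off the work surface, if the arm or the gripper's body presses on something with over 40 N, if the wrist force passes 120 N, or if a joint passes its speed limit or range.

ROBOT

A 6-joint arm with a two-finger parallel gripper is mounted at the origin on the work surface. World frame = base frame: x ahead of the robot, y to its left, z up, the work surface at z = 0. Lengths are in mm, angles in rad, forces in N, time in s.
With the tool pointing down it reaches from about 350 to 875 mm from the base axis. Payload 4.2 kg.
Tool frame: the origin (TCP) lies midway between the tips of the shut fingers; the grasp point (between the pads) lies 19 mm behind it; z points along the fingers, y is the line along which they close (so a half turn about z gives the same grasp; the last joint's range is limited). The gripper opens to 85 mm and grips with 20 to 120 N. Pads are 22 mm wide; open, the fingers measure 114 mm over their backs; the gripper's body (76 mm by 85 mm) begins 54 mm behind the grasp point. The pads swing forward as they close: fully open they stand 13 mm farther back than shut.
Start: joints at [1.512, 0.385, 0.008, 0, -1.194, -0.259], TCP at [195.266, 593.692, 231.312] pointing down, gripper open.
Joint ranges: [-3.14, 3.14], [-1.21, 2.06], [-1.07, 1.41], [-3.16, 2.05], [-2.99, -0.16], [-3.1, 3.1]. Speed limits (rad/s): [2.79, 2.79, 3.14, 3.14, 3.14, 3.14].

INTERFACE

Orientations are given as a unit quaternion [x, y, z, w].
In Python, from bench import arm gives the robot as it stands.
- The arm moves only by the tool send_rows, never from a script. Its argument "targets" is a list of rows, each an object of numbers: "gripper": the gripper command: -1 is fully open, 1 is shut, values between are in proportion; "x", "y", "z": the shift along the tool's x, y, z in cm; "ax", "ay", "az": the turn, a rotation vector about the tool's x, y, z in degrees. A call has 1 to 5 rows; each row shifts and turns the commanded pose from where the row before left it, along the tool's axes as they then stand; what a row does not reach is not made up. A row lasts 1/12 s, in which the tool goes at most 41.7 mm and 7.16 degrees, less where a joint would pass 70% of its speed; a pose out of reach is approached as far as the arm can. A call is refused whole if a number of a shift passes 4.17 or a number of a turn 7.16, either way. A call with a gripper value outside its range is refused whole. The fingers move at their own pace and stop on an object; the grip force is fixed at half the most. Time passes only in rows, so rows that do not move let the fingers close. It gives the time, the measured TCP pose, the force, the opening and the grip force at its end, in the units of the state.
- arm.read_state(): the state, without advancing time (a new reading comes with each control period).
- arm.get_image(name): name is "scene" or "top"; returns (picture, depth): 400x640x3 uint8, red, green, blue; 400x640 float32, mm along the optical axis (not along the pixel's ray), 0 where there is no reading.
- arm.camera_model(name): a dict with "fx", "fy", "cx", "cy" (pixels), "distortion" ([k1, k2, p1, p2, k3] as OpenCV has them; the pictures are not rectified), "cam_to_world" (4x4, takes a point from camera to world coordinates). Camera axes: x right, y down, z forward; pixel columns grow to the right and rows downward; lengths in mm; the calibration is good to about 2 mm. A picture is of the moment at which its call begins. camera_model takes no time and is no camera call.
- arm.job_done(): hands the job in; it is judged then, once.
Trained networks look in the newest picture that a camera, given by its name, has taken for a name from the list of things; names that differ only in an ending like _2 or _b are one class to them, and where a whole thing is asked for, a point or a joint stands for the part that bears it (a point fixed in the world has none). Each returns a list of dicts, best first, with "score" (0 to 1); they miss things now and then, are a little off and sometimes report something else, mostly with a low value. They report only what shows in the picture. A call takes as long as a camera call. They do not tell look-alikes from the thing itself.
- arm.boxes_of(camera, thing): "rect" ([left, top, width, height] in pixels, round what is visible of it).
The state is a dict: "clock": time; "joints": joint angles; "joint_vel": joint speeds; "joint_efforts": joint torques, N m; "position": TCP position; "ee_rot": TCP orientation; "contact_force": force on the tool from outside, world axes, zero at the start; "wrist_torque": the same for the moment, N m; "gripper_width": finger opening in mm; "grasp_force": force on a finger pad.
Only numpy, scipy, OpenCV 4.12 (cv2) and the standard library are available. Lean on these libraries where they do the work, as an engineer would, in place of code of your own. Each camera call takes 0.05 s, during which the arm holds its last target. There are 200 camera calls.

## Working session

There is one attempt and no reset: what is moved stays moved. The work goes in short steps, Python scripts to look and compute and a tool call to move; the robot and the scene stay as the last step left them, time stands still between calls to the robot, and variables do not carry over. Pictures are saved under pics/ and viewed, at most 10 in all, crops included, and the job is handed in when it is done.

Besides the shell and the picture viewer there is one more tool, called after "Call:" in YAML: its name, and indented under it one key for each argument. send_rows: Moves the arm, as the interface text tells. Its arguments: {"type":"object","properties":{"targets":{"type":"array"}},"required":["targets"]}

```bash
ls; mkdir -p pics
python3 - <<'E'
from bench import arm
import cv2,numpy as np
s=arm.read_state();print({k:np.round(v,3).tolist() for k,v in s.items()})
for n in("scene","top"):
    p,d=arm.get_image(n);cv2.imwrite(f"pics/{n}0.png",p[:,:,::-1]);np.save(f"pics/{n}d.npy",d)
    m=arm.camera_model(n);print(n,m["fx"],m["fy"],m["cx"],m["cy"],m["distortion"],np.round(m["cam_to_world"],3).tolist())
    for t in("gauge_grip","holder_hole0","nest0","nest1","nest2","jet_a_mid","stand_base","blank","coupling"):
        print(t,[(np.round(b["rect"]).tolist(),round(b["score"],2)) for b in arm.boxes_of(n,t)][:5])
E
```

```text
pics
{'clock': 0.0, 'joints': [1.512, 0.386, 0.007, -0.001, -1.194, -0.259], 'joint_vel': [0.001, -0.001, 0.001, 0.001, 0.001, 0.001], 'joint_efforts': [0.001, -39.229, 18.84, 4.186, -0.005, 0.0], 'position': [195.073, 593.179, 230.228], 'ee_rot': [0.987, -0.158, -0.0, 0.001], 'contact_force': [0.074, -0.061, 0.796], 'wrist_torque': [0.003, -0.018, -0.012], 'grasp_force': 0.0, 'gripper_width': 85.338}
scene 487.637413945335 487.637413945335 325.28062996596225 203.72393475903172 [-0.11328929  0.          0.          0.          0.        ] [[-0.354, 0.795, -0.492, 1291.333], [0.935, 0.307, -0.178, 272.055], [0.01, -0.523, -0.852, 1295.873], [0.0, 0.0, 0.0, 1.0]]
gauge_grip []
holder_hole0 [([396.0, 208.0, 34.0, 32.0], 0.59)]
nest0 [([280.0, 164.0, 94.0, 55.0], 0.59)]
nest1 [([280.0, 164.0, 94.0, 55.0], 0.59)]
nest2 [([280.0, 164.0, 94.0, 55.0], 0.59)]
jet_a_mid [([316.0, 178.0, 15.0, 18.0], 0.51)]
stand_base [([229.0, 150.0, 38.0, 35.0], 0.57)]
blank [([412.0, 206.0, 8.0, 18.0], 0.59), ([416.0, 261.0, 29.0, 48.0], 0.51)]
coupling [([280.0, 202.0, 20.0, 12.0], 0.45)]
top 384.604920424262 384.604920424262 318.25353720153043 201.08080281495 [0.03197415 0.         0.         0.         0.        ] [[0.011, -0.983, 0.186, 394.656], [-1.0, -0.012, -0.004, -3.915], [0.006, -0.186, -0.983, 1006.403], [0.0, 0.0, 0.0, 1.0]]
gauge_grip [([191.0, 210.0, 21.0, 12.0], 0.62)]
holder_hole0 [([184.0, 202.0, 44.0, 35.0], 0.55), ([191.0, 210.0, 21.0, 16.0], 0.53)]
nest0 [([262.0, 212.0, 116.0, 38.0], 0.86), ([442.0, 126.0, 17.0, 66.0], 0.68)]
nest1 [([262.0, 212.0, 116.0, 38.0], 0.86), ([442.0, 126.0, 17.0, 66.0], 0.68)]
nest2 [([262.0, 212.0, 116.0, 38.0], 0.86), ([442.0, 126.0, 17.0, 66.0], 0.68)]
jet_a_mid [([312.0, 224.0, 16.0, 14.0], 0.71)]
stand_base [([396.0, 206.0, 46.0, 50.0], 0.97)]
blank []
coupling [([286.0, 113.0, 34.0, 36.0], 0.57), ([340.0, 186.0, 23.0, 24.0], 0.52)]
```

Run:
```python
import cv2
p=cv2.imread("pics/top0.png")[100:290,150:470];cv2.imwrite("pics/topc.png",cv2.resize(p,None,fx=2.5,fy=2.5,interpolation=2))
p=cv2.imread("pics/scene0.png")[130:330,210:470];cv2.imwrite("pics/scenec.png",cv2.resize(p,None,fx=3,fy=3,interpolation=2))
```

```text
(no output)
```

View pics/topc.png

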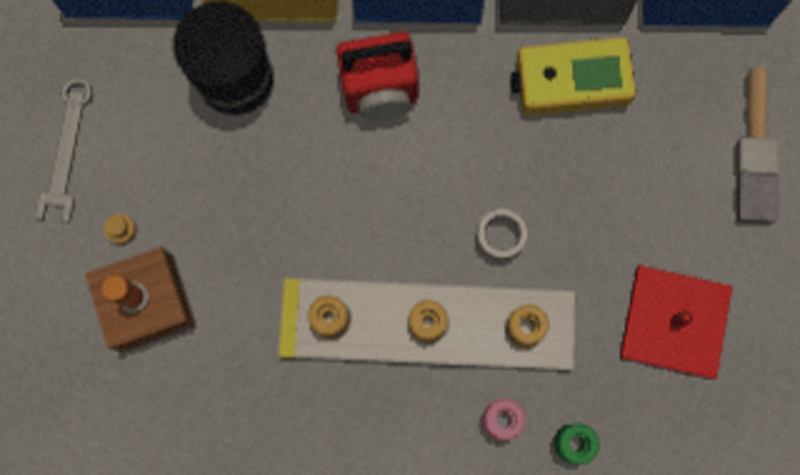

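View pics/scenec.png

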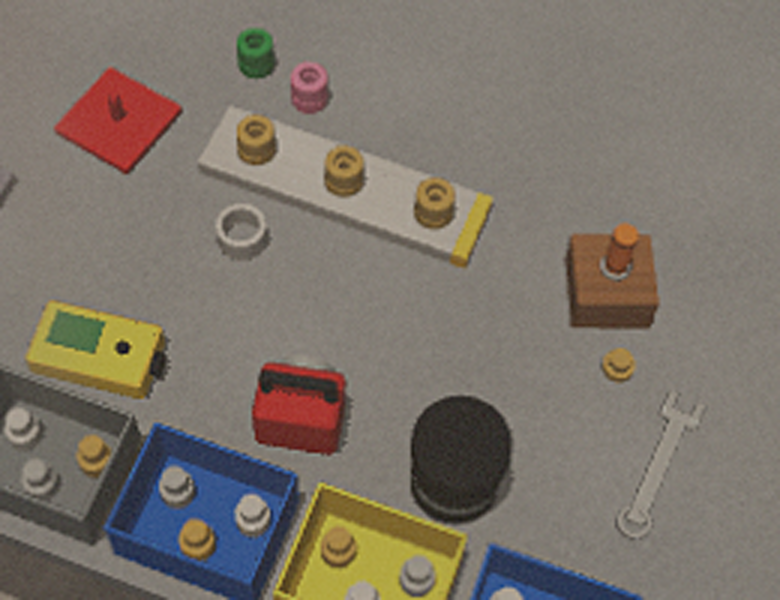

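The top view shows the holder with the gauge at about (196,215) px. The jets are at (281,226), (321,228) and (361,230), with the yellow end on the left, and the post is at (422,228). The pink and green look-alikes stand in front of the rack. In the scene view the gauge top is at (418,208) and the jets are at (355,194), (324,182) and (295,172). Next I'll get 3D positions from colour and depth in both views.

```bash
cat > loc.py <<'E'
import cv2,numpy as np
from bench import arm
def cloud(n,d):
    m=arm.camera_model(n);K=np.array([[m["fx"],0,m["cx"]],[0,m["fy"],m["cy"]],[0,0,1]])
    h,w=d.shape;u,v=np.meshgrid(np.arange(w),np.arange(h))
    q=cv2.undistortPoints(np.stack([u,v],-1).reshape(-1,1,2).astype(np.float32),K,m["distortion"]).reshape(h,w,2)
    P=np.dstack([q[...,0]*d,q[...,1]*d,d,np.ones_like(d)])@np.array(m["cam_to_world"]).T
    return P[...,:3]
def blobs(n,img,d,win,hsv,zr):
    P=cloud(n,d);H=cv2.cvtColor(img,cv2.COLOR_BGR2HSV)
    x0,y0,x1,y1=win;M=np.zeros(d.shape,bool);M[y0:y1,x0:x1]=1
    M&=(cv2.inRange(H,np.array(hsv[0]),np.array(hsv[1]))>0)&(d>0)
    z=P[...,2][M]
    k=M&(P[...,2]>zr[0])&(P[...,2]<zr[1])
    Q=P[k]
    return Q,z
E
python3 - <<'E'
from loc import *
W={"top":{"gauge":(186,205,218,228),"j0":(270,215,293,238),"j1":(310,217,333,240),"j2":(350,219,373,242),"post":(395,200,448,256),"holder":(180,195,230,242)},
"scene":{"gauge":(408,203,426,224),"j0":(345,186,366,208),"j1":(314,175,335,198),"j2":(285,165,306,187),"post":(226,150,273,190),"holder":(397,200,432,243)}}
C={"g":((3,150,90),(14,255,255)),"j":((12,90,60),(26,255,255)),"p":((0,150,40),(8,255,255)),"h":((5,60,30),(15,190,160))}
R={"g":(108,124),"j":(48,64),"p":(3,20),"h":(42,58)}
for n in W:
    img=cv2.imread(f"pics/{n}0.png");d=np.load(f"pics/{n}d.npy")
    P=cloud(n,d);print(n,"bench z",np.median(P[260:300,270:330,2]))
    for t,w in W[n].items():
        Q,z=blobs(n,img,d,w,C[t[0]],R[t[0]])
        if len(Q):
            ex=[(np.percentile(Q[:,i],2)+np.percentile(Q[:,i],98))/2 for i in(0,1)]
            print(t,len(Q),"zpct",np.percentile(z,[5,25,50,75,95]).round(),"mean",Q.mean(0).round(1),"mid",np.round(ex,1),"rect",np.round(cv2.minAreaRect(Q[:,:2].astype(np.float32))[0],1),cv2.minAreaRect(Q[:,:2].astype(np.float32))[1:])
        else: print(t,"none",len(z),np.percentile(z,[5,50,95]) if len(z) else"")
E
```

```text
top bench z 1.1835192659552263
gauge 81 zpct [ 49.  50.  52.  56. 118.] mean [525.6 277.7 116.9] mid [525.7 277.7] rect [525.1 278. ] ((21.50187110900879, 21.641889572143555), 0.8295212984085083)
j0 157 zpct [22. 48. 55. 57. 59.] mean [509.9  84.1  55.6] mid [510.   83.8] rect [509.1  84.8] ((37.68285369873047, 37.10028839111328), 0.8218382000923157)
j1 150 zpct [28. 48. 56. 58. 59.] mean [506.5 -15.2  56.2] mid [506.3 -15.5] rect [506.7 -15.5] ((39.222755432128906, 34.82267379760742), 0.7371901869773865)
j2 148 zpct [25. 47. 56. 58. 60.] mean [ 503.5 -114.7   56.5] mid [ 503.8 -114.7] rect [ 503.6 -114.5] ((36.533870697021484, 38.39353942871094), 45.61988067626953)
post 1421 zpct [10. 12. 13. 15. 17.] mean [ 513.3 -272.8   13.3] mid [ 513.7 -273. ] rect [ 514.1 -273.7] ((99.58877563476562, 99.49247741699219), 77.81929016113281)
holder 908 zpct [ 21.  49.  51.  53. 115.] mean [525.6 274.8  50.8] mid [526.5 277.2] rect [527.  277.6] ((81.86982727050781, 82.64935302734375), 20.28777503967285)
scene bench z 7.081318002881744
gauge 38 zpct [ 64.  80. 100. 115. 119.] mean [528.4 276.7 115
[... 198 characters left out ...]
] ((36.14310073852539, 36.67560958862305), 76.28201293945312)
j1 93 zpct [24. 38. 49. 56. 58.] mean [510.  -14.7  54.7] mid [508.5 -14.7] rect [509.  -14.5] ((36.31419372558594, 35.309844970703125), 67.63650512695312)
j2 93 zpct [22. 36. 49. 55. 59.] mean [ 506.8 -114.7   55. ] mid [ 506.2 -114.6] rect [ 505.  -115.5] ((42.38750457763672, 34.42900848388672), 22.062484741210938)
post 723 zpct [ 7. 11. 13. 15. 18.] mean [ 518.9 -271.3   12.3] mid [ 517.7 -272.3] rect [ 516.6 -273.7] ((102.00498962402344, 98.7153549194336), 78.01425170898438)
holder 510 zpct [ 5. 37. 49. 52. 93.] mean [534.1 278.   49.9] mid [529.8 277.9] rect [527.6 278.1] ((83.86263275146484, 79.6318359375), 20.6469783782959)
```

Call:
send_rows:
  targets:
    - {"az": -6.07, "gripper": -1}
    - {"az": -6.07, "gripper": -1}
    - {"az": -6.07, "gripper": -1}
    - {"x": 2.7, "y": 2.6, "gripper": -1}
    - {"x": 2.7, "y": 2.6, "gripper": -1}

```text
$.targets[0]: bad value
```

Call:
send_rows:
  targets:
    - {"x": 2.7, "y": 2.6, "gripper": -1}
    - {"x": 2.7, "y": 2.6, "gripper": -1}
    - {"x": 2.7, "y": 2.6, "gripper": -1}
    - {"x": 2.7, "y": 2.6, "gripper": -1}
    - {"x": 2.7, "y": 2.6, "gripper": -1}

```text
$.targets[0]: bad value
```

Call:
send_rows:
  targets:
    - {"x": 2.7, "y": 2.6, "gripper": -1}
    - {"x": 2.7, "y": 2.6, "gripper": -1}
    - {"x": 2.7, "y": 2.6, "gripper": -1}
    - {"x": 2.7, "y": 2.6, "gripper": -1}
    - {"gripper": -1}

```text
$.targets[0]: bad value
```

Call:
send_rows:
  targets:
    - {"x": 0, "y": 0, "z": 0, "ax": 0, "ay": 0, "az": -6.07, "gripper": -1}
    - {"x": 0, "y": 0, "z": 0, "ax": 0, "ay": 0, "az": -6.07, "gripper": -1}
    - {"x": 0, "y": 0, "z": 0, "ax": 0, "ay": 0, "az": -6.07, "gripper": -1}
    - {"x": 2.7, "y": 2.6, "z": 0, "ax": 0, "ay": 0, "az": 0, "gripper": -1}
    - {"x": 2.7, "y": 2.6, "z": 0, "ax": 0, "ay": 0, "az": 0, "gripper": -1}

```text
clock: 1.42
position: [248.8, 542.0, 230.8]
ee_rot: [1.0, 0.002, -0.0, 0.0]
contact_force: [0.4, -0.2, -0.3]
gripper_width: 85.5
grasp_force: 0.0
```

Call:
send_rows:
  targets:
    - {"x": 2.7, "y": 2.6, "z": 0, "ax": 0, "ay": 0, "az": 0, "gripper": -1}
    - {"x": 2.7, "y": 2.6, "z": 0, "ax": 0, "ay": 0, "az": 0, "gripper": -1}
    - {"x": 2.7, "y": 2.6, "z": 0, "ax": 0, "ay": 0, "az": 0, "gripper": -1}
    - {"x": 2.7, "y": 2.6, "z": 0, "ax": 0, "ay": 0, "az": 0, "gripper": -1}
    - {"x": 2.7, "y": 2.6, "z": 0, "ax": 0, "ay": 0, "az": 0, "gripper": -1}

```text
clock: 1.83
position: [385.3, 410.3, 231.6]
ee_rot: [1.0, 0.0, 0.0, -0.0]
contact_force: [0.4, 0.5, 0.5]
gripper_width: 85.3
grasp_force: 0.0
```

Call:
send_rows:
  targets:
    - {"x": 2.83, "y": 2.66, "z": 1.2, "ax": 0, "ay": 0, "az": 0, "gripper": -1}
    - {"x": 2.83, "y": 2.66, "z": 1.2, "ax": 0, "ay": 0, "az": 0, "gripper": -1}
    - {"x": 2.83, "y": 2.66, "z": 1.2, "ax": 0, "ay": 0, "az": 0, "gripper": -1}
    - {"x": 2.83, "y": 2.66, "z": 1.2, "ax": 0, "ay": 0, "az": 0, "gripper": -1}
    - {"x": 2.83, "y": 2.66, "z": 1.2, "ax": 0, "ay": 0, "az": 0, "gripper": -1}

```text
clock: 2.25
position: [527.0, 277.3, 171.1]
ee_rot: [1.0, 0.0, 0.0, -0.0]
contact_force: [0.4, 1.6, -0.4]
gripper_width: 85.6
grasp_force: 0.0
```

Run:
```python
from loc import *
p,d=arm.get_image("scene");p=p[:,:,::-1].copy()
cv2.imwrite("pics/s1.png",cv2.resize(p[140:270,340:500],None,fx=4,fy=4,interpolation=2))
print(arm.read_state()["position"],arm.read_state()["joints"])
```

```text
[529.51931398 272.34619889 167.94127047] [ 7.47187891e-01  3.88045160e-01 -1.55099371e-01  1.00195106e-03
 -1.03232028e+00  8.17378096e-01]
```

View pics/s1.png

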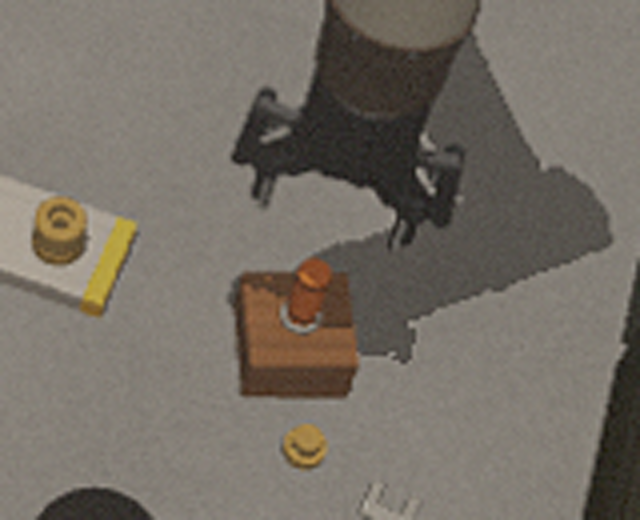

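The scene view shows the open gripper above the holder, with the fingers either side of the handle at about (315,290) in the crop. I'll correct by a few mm and go down.

Call:
send_rows:
  targets:
    - {"x": -0.25, "y": -0.5, "z": 0, "ax": 0, "ay": 0, "az": 0, "gripper": -1}
    - {"x": 0, "y": 0, "z": 2.5, "ax": 0, "ay": 0, "az": 0, "gripper": -1}
    - {"x": 0, "y": 0, "z": 2.5, "ax": 0, "ay": 0, "az": 0, "gripper": -1}
    - {"x": 0, "y": 0, "z": 0, "ax": 0, "ay": 0, "az": 0, "gripper": -1}
    - {"x": 0, "y": 0, "z": 0, "ax": 0, "ay": 0, "az": 0, "gripper": -1}

```text
clock: 2.72
position: [522.6, 283.8, 120.8]
ee_rot: [1.0, 0.001, -0.001, 0.001]
contact_force: [0.1, 0.2, 0.2]
gripper_width: 85.0
grasp_force: 0.0
```

Call:
send_rows:
  targets:
    - {"x": 0.33, "y": 0.6, "z": 1.8, "ax": 0, "ay": 0, "az": 0, "gripper": -1}
    - {"x": 0, "y": 0, "z": 1.8, "ax": 0, "ay": 0, "az": 0, "gripper": -1}
    - {"x": 0, "y": 0, "z": 1.9, "ax": 0, "ay": 0, "az": 0, "gripper": -1}
    - {"x": 0, "y": 0, "z": 0, "ax": 0, "ay": 0, "az": 0, "gripper": -1}
    - {"x": 0, "y": 0, "z": 0, "ax": 0, "ay": 0, "az": 0, "gripper": 1}

```text
clock: 3.13
position: [527.0, 278.5, 67.5]
ee_rot: [1.0, 0.001, 0.001, -0.0]
contact_force: [-0.3, 0.3, 0.5]
gripper_width: 75.5
grasp_force: 0.0
```

Call:
send_rows:
  targets:
    - {"x": 0, "y": 0, "z": 0, "ax": 0, "ay": 0, "az": 0, "gripper": 1}
    - {"x": 0, "y": 0, "z": 0, "ax": 0, "ay": 0, "az": 0, "gripper": 1}
    - {"x": 0, "y": 0, "z": 0, "ax": 0, "ay": 0, "az": 0, "gripper": 1}
    - {"x": 0, "y": 0, "z": 0, "ax": 0, "ay": 0, "az": 0, "gripper": 1}
    - {"x": 0, "y": 0, "z": 0, "ax": 0, "ay": 0, "az": 0, "gripper": 1}

```text
clock: 3.55
position: [527.2, 278.3, 67.6]
ee_rot: [1.0, 0.0, 0.001, -0.001]
contact_force: [-0.5, -0.3, 5.2]
gripper_width: 23.0
grasp_force: 58.4
```

Call:
send_rows:
  targets:
    - {"x": 0, "y": 0, "z": 0, "ax": 0, "ay": 0, "az": 0, "gripper": 1}
    - {"x": 0, "y": 0, "z": 0, "ax": 0, "ay": 0, "az": 0, "gripper": 1}
    - {"x": 0, "y": 0, "z": 0, "ax": 0, "ay": 0, "az": 0, "gripper": 1}

```text
clock: 3.8
position: [527.2, 278.3, 67.6]
ee_rot: [1.0, 0.0, 0.001, -0.001]
contact_force: [-0.6, 1.3, 5.8]
gripper_width: 22.8
grasp_force: 58.5
```

Call:
send_rows:
  targets:
    - {"x": 0, "y": 0, "z": -2, "ax": 0, "ay": 0, "az": 0, "gripper": 1}
    - {"x": 0, "y": 0, "z": -2.5, "ax": 0, "ay": 0, "az": 0, "gripper": 1}
    - {"x": 0, "y": 0, "z": -2.5, "ax": 0, "ay": 0, "az": 0, "gripper": 1}
    - {"x": -0.3, "y": 2.7, "z": 0, "ax": 0, "ay": 0, "az": 0, "gripper": 1}
    - {"x": -0.3, "y": 3.4, "z": 0, "ax": 0, "ay": 0, "az": 0, "gripper": 1}

```text
clock: 4.22
position: [521.4, 218.3, 137.6]
ee_rot: [1.0, 0.002, 0.002, -0.001]
contact_force: [-0.1, -1.2, -0.9]
gripper_width: 22.7
grasp_force: 59.9
```

Call:
send_rows:
  targets:
    - {"x": -0.3, "y": 3.4, "z": 0, "ax": 0, "ay": 0, "az": 0, "gripper": 1}
    - {"x": -0.3, "y": 3.4, "z": 0, "ax": 0, "ay": 0, "az": 0, "gripper": 1}
    - {"x": -0.3, "y": 3.4, "z": 0, "ax": 0, "ay": 0, "az": 0, "gripper": 1}
    - {"x": -0.05, "y": 2.95, "z": 0, "ax": 0, "ay": 0, "az": 0, "gripper": 1}
    - {"x": 0, "y": 0, "z": 0, "ax": 0, "ay": 0, "az": 0, "gripper": 1}

```text
clock: 4.63
position: [509.0, 80.8, 135.6]
ee_rot: [1.0, -0.003, -0.002, 0.001]
contact_force: [-0.6, -0.5, -1.6]
gripper_width: 22.5
grasp_force: 60.0
```

Call:
send_rows:
  targets:
    - {"x": 0, "y": 0, "z": 0, "ax": 0, "ay": 0, "az": 0, "gripper": 1}
    - {"x": 0, "y": 0, "z": 0, "ax": 0, "ay": 0, "az": 0, "gripper": 1}
    - {"x": 0, "y": 0, "z": 0, "ax": 0, "ay": 0, "az": 0, "gripper": 1}

```text
clock: 4.88
position: [511.2, 85.9, 136.1]
ee_rot: [1.0, 0.0, -0.0, -0.0]
contact_force: [-1.5, 0.2, -1.4]
gripper_width: 22.6
grasp_force: 60.0
```

Run:
```python
from loc import *
for n,b in(("scene",(300,130,420,220)),("top",(240,170,340,250))):
    p,d=arm.get_image(n);p=p[:,:,::-1].copy();np.save(f"pics/{n}d2.npy",d);cv2.imwrite(f"pics/{n}2.png",p)
a=cv2.imread("pics/scene2.png")[140:215,310:410];b=cv2.imread("pics/top2.png")[180:255,240:340]
cv2.imwrite("pics/j0.png",np.vstack([cv2.resize(q,(400,300),interpolation=2) for q in(a,b)]))
s=arm.read_state();print(s["position"],s["contact_force"])
```

```text
[511.18055773  86.17049888 136.1284807 ] [ 0.12505181 -0.66070342 -1.56263143]
```

View pics/j0.png

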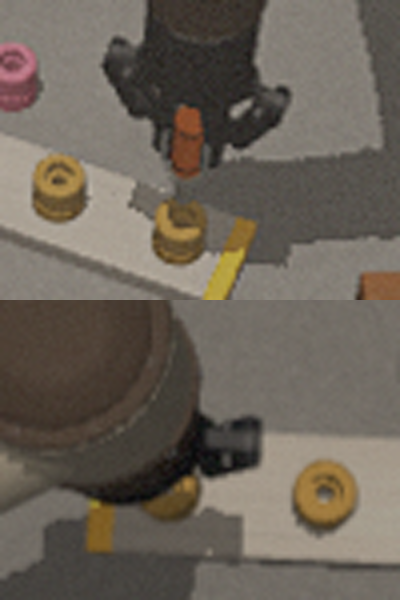

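The scene view shows the gauge hanging just above the first jet, in line with its bore. Next I'll go down slowly into the counterbore.

Call:
send_rows:
  targets:
    - {"x": 0, "y": 0.07, "z": 0.8, "ax": 0, "ay": 0, "az": 0, "gripper": 1}
    - {"x": 0, "y": 0, "z": 0.8, "ax": 0, "ay": 0, "az": 0, "gripper": 1}
    - {"x": 0, "y": 0, "z": 0.7, "ax": 0, "ay": 0, "az": 0, "gripper": 1}
    - {"x": 0, "y": 0, "z": 0, "ax": 0, "ay": 0, "az": 0, "gripper": 1}
    - {"x": 0, "y": 0, "z": 0, "ax": 0, "ay": 0, "az": 0, "gripper": 1}

```text
clock: 5.4
position: [510.6, 84.4, 112.4]
ee_rot: [1.0, 0.0, -0.001, 0.001]
contact_force: [-0.2, -0.0, -0.6]
gripper_width: 22.5
grasp_force: 60.0
```

Call:
send_rows:
  targets:
    - {"x": 0, "y": 0, "z": 0.15, "ax": 0, "ay": 0, "az": 0, "gripper": 1}
    - {"x": 0, "y": 0, "z": 0.15, "ax": 0, "ay": 0, "az": 0, "gripper": 1}
    - {"x": 0, "y": 0, "z": 0.1, "ax": 0, "ay": 0, "az": 0, "gripper": 1}
    - {"x": 0, "y": 0, "z": 0, "ax": 0, "ay": 0, "az": 0, "gripper": 1}

```text
clock: 5.73
position: [511.0, 84.5, 109.3]
ee_rot: [1.0, -0.0, -0.0, -0.0]
contact_force: [-1.0, -0.4, -1.8]
gripper_width: 23.0
grasp_force: 60.0
```

Call:
send_rows:
  targets:
    - {"x": 0, "y": 0, "z": 0.15, "ax": 0, "ay": 0, "az": 0, "gripper": 1}
    - {"x": 0, "y": 0, "z": 0.15, "ax": 0, "ay": 0, "az": 0, "gripper": 1}
    - {"x": 0, "y": 0, "z": 0, "ax": 0, "ay": 0, "az": 0, "gripper": 1}
    - {"x": 0, "y": 0, "z": 0, "ax": 0, "ay": 0, "az": 0, "gripper": 1}

```text
clock: 6.07
position: [511.0, 84.4, 106.2]
ee_rot: [1.0, -0.0, -0.0, 0.0]
contact_force: [-0.0, 0.4, -1.4]
gripper_width: 22.7
grasp_force: 60.0
```

Call:
send_rows:
  targets:
    - {"x": 0, "y": 0, "z": 0.2, "ax": 0, "ay": 0, "az": 0, "gripper": 1}
    - {"x": 0, "y": 0, "z": 0.2, "ax": 0, "ay": 0, "az": 0, "gripper": 1}
    - {"x": 0, "y": 0, "z": 0.1, "ax": 0, "ay": 0, "az": 0, "gripper": 1}
    - {"x": 0, "y": 0, "z": 0, "ax": 0, "ay": 0, "az": 0, "gripper": 1}
    - {"x": 0, "y": 0, "z": 0, "ax": 0, "ay": 0, "az": 0, "gripper": 1}

```text
clock: 6.48
position: [511.0, 84.4, 101.2]
ee_rot: [1.0, 0.0, -0.0, 0.0]
contact_force: [-0.4, -0.3, -1.0]
gripper_width: 22.8
grasp_force: 60.0
```

Call:
send_rows:
  targets:
    - {"x": 0, "y": 0, "z": 0.1, "ax": 0, "ay": 0, "az": 0, "gripper": 1}
    - {"x": 0, "y": 0, "z": 0.1, "ax": 0, "ay": 0, "az": 0, "gripper": 1}
    - {"x": 0, "y": 0, "z": 0, "ax": 0, "ay": 0, "az": 0, "gripper": 1}
    - {"x": 0, "y": 0, "z": 0, "ax": 0, "ay": 0, "az": 0, "gripper": 1}

```text
clock: 6.82
position: [511.3, 84.6, 99.5]
ee_rot: [1.0, 0.0, 0.0, -0.0]
contact_force: [0.1, -0.6, 0.4]
gripper_width: 22.7
grasp_force: 60.3
```

Call:
send_rows:
  targets:
    - {"x": 0, "y": 0, "z": 0.1, "ax": 0, "ay": 0, "az": 0, "gripper": 1}
    - {"x": 0, "y": 0, "z": 0, "ax": 0, "ay": 0, "az": 0, "gripper": 1}
    - {"x": 0, "y": 0, "z": 0, "ax": 0, "ay": 0, "az": 0, "gripper": 1}

```text
clock: 7.07
position: [511.5, 84.6, 99.4]
ee_rot: [1.0, 0.0, 0.001, -0.0]
contact_force: [-0.9, 0.0, 5.5]
gripper_width: 23.0
grasp_force: 60.8
```

Call:
send_rows:
  targets:
    - {"x": 0, "y": 0, "z": -0.25, "ax": 0, "ay": 0, "az": 0, "gripper": 1}
    - {"x": 0.2, "y": 0, "z": 0, "ax": 0, "ay": 0, "az": 0, "gripper": 1}
    - {"x": 0.2, "y": 0, "z": 0, "ax": 0, "ay": 0, "az": 0, "gripper": 1}
    - {"x": 0.1, "y": 0, "z": 0, "ax": 0, "ay": 0, "az": 0, "gripper": 1}
    - {"x": 0, "y": 0, "z": 0, "ax": 0, "ay": 0, "az": 0, "gripper": 1}

```text
clock: 7.48
position: [515.9, 84.4, 100.4]
ee_rot: [1.0, -0.0, -0.001, 0.0]
contact_force: [-0.6, 1.2, -1.3]
gripper_width: 22.7
grasp_force: 60.3
```

Call:
send_rows:
  targets:
    - {"x": 0, "y": 0, "z": 0, "ax": 0, "ay": 0, "az": 0, "gripper": 1}
    - {"x": 0, "y": 0, "z": 0, "ax": 0, "ay": 0, "az": 0, "gripper": 1}

```text
clock: 7.65
position: [515.7, 84.4, 100.5]
ee_rot: [1.0, -0.0, -0.0, 0.0]
contact_force: [-0.7, 0.1, -2.2]
gripper_width: 23.0
grasp_force: 60.3
```

Call:
send_rows:
  targets:
    - {"x": 0.15, "y": 0, "z": 0, "ax": 0, "ay": 0, "az": 0, "gripper": 1}
    - {"x": 0, "y": 0, "z": 0, "ax": 0, "ay": 0, "az": 0, "gripper": 1}
    - {"x": 0, "y": 0, "z": 0, "ax": 0, "ay": 0, "az": 0, "gripper": 1}

```text
clock: 7.9
position: [517.4, 84.4, 100.6]
ee_rot: [1.0, -0.0, -0.0, 0.0]
contact_force: [-0.1, -0.3, -2.1]
gripper_width: 22.6
grasp_force: 60.3
```

Call:
send_rows:
  targets:
    - {"x": 0.15, "y": 0, "z": 0, "ax": 0, "ay": 0, "az": 0, "gripper": 1}
    - {"x": 0, "y": 0, "z": 0, "ax": 0, "ay": 0, "az": 0, "gripper": 1}
    - {"x": 0, "y": 0, "z": 0, "ax": 0, "ay": 0, "az": 0, "gripper": 1}

```text
clock: 8.15
position: [519.0, 84.5, 100.8]
ee_rot: [1.0, -0.0, -0.0, 0.0]
contact_force: [-2.4, 1.1, -0.4]
gripper_width: 22.6
grasp_force: 60.3
```

Call:
send_rows:
  targets:
    - {"x": 0.15, "y": 0, "z": 0, "ax": 0, "ay": 0, "az": 0, "gripper": 1}
    - {"x": 0, "y": 0, "z": 0, "ax": 0, "ay": 0, "az": 0, "gripper": 1}
    - {"x": 0, "y": 0, "z": 0, "ax": 0, "ay": 0, "az": 0, "gripper": 1}

```text
clock: 8.4
position: [520.4, 84.4, 100.9]
ee_rot: [1.0, -0.0, -0.0, 0.0]
contact_force: [-2.2, -0.1, 0.8]
gripper_width: 22.5
grasp_force: 60.2
```

Run:
```python
from loc import *
p,d=arm.get_image("scene");p=p[:,:,::-1].copy();np.save("pics/sd3.npy",d);cv2.imwrite("pics/s3.png",p)
cv2.imwrite("pics/j0b.png",cv2.resize(p[145:215,310:410],(800,560),interpolation=2))
s=arm.read_state();print(s["position"],s["contact_force"],s["wrist_torque"])
H=cv2.cvtColor(p,cv2.COLOR_BGR2HSV);P=cloud("scene",d)
M=cv2.inRange(H,np.array((3,150,60)),np.array((13,255,255)))>0;M[:150]=0;M[215:]=0;M[:,:330]=0;M[:,380:]=0
Q=P[M]
for z in range(70,170,10):
    k=(Q[:,2]>=z)&(Q[:,2]<z+10)
    if k.sum()>2:print(z,k.sum(),Q[k].mean(0).round(1))
```

```text
[520.34730666  84.36308226 100.92255109] [-2.05524505 -0.2069128   0.96475785] [-0.03620898  0.98921938  0.00696946]
90 7 [528.4  84.6  94.1]
100 10 [527.9  81.9 105.7]
110 10 [529.6  84.6 115.4]
120 11 [529.2  84.4 125.6]
130 11 [529.1  84.9 134.7]
140 17 [522.1  81.8 147.5]
150 13 [525.9  82.4 151.4]
```

View pics/j0b.png

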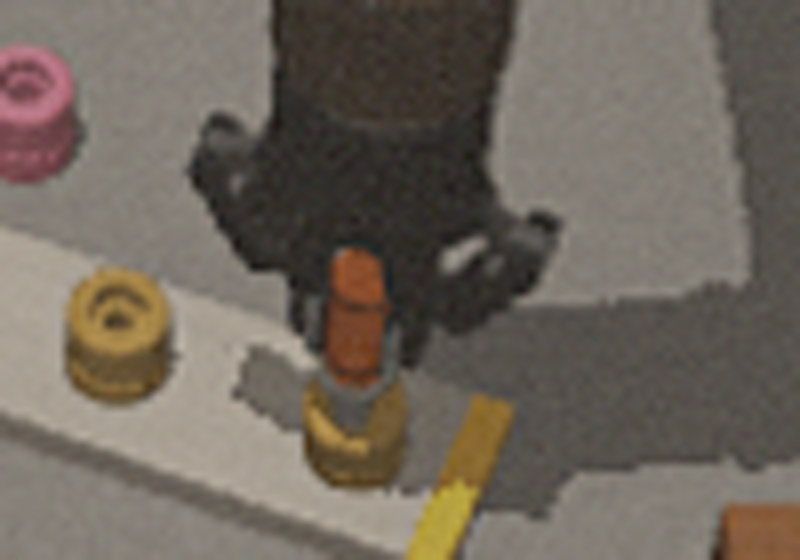

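The scene view shows the gauge held upright with its pin at the far (+x) wall of the counterbore. A sideways push of about 2 N is enough to start tipping a jet, so I'll back off and use the finer wrist-torque reading to feel the walls.

Call:
send_rows:
  targets:
    - {"x": -0.25, "y": 0, "z": 0, "ax": 0, "ay": 0, "az": 0, "gripper": 1}
    - {"x": -0.25, "y": 0, "z": 0, "ax": 0, "ay": 0, "az": 0, "gripper": 1}
    - {"x": 0, "y": 0, "z": 0, "ax": 0, "ay": 0, "az": 0, "gripper": 1}
    - {"x": 0, "y": 0, "z": 0, "ax": 0, "ay": 0, "az": 0, "gripper": 1}

```text
clock: 8.78
position: [515.6, 84.6, 100.7]
ee_rot: [1.0, 0.0, 0.0, -0.0]
contact_force: [-1.5, 0.4, -1.6]
gripper_width: 22.9
grasp_force: 60.2
```

```bash
cat > st.py <<'E'
from bench import arm
s=arm.read_state()
for k in("clock","position","contact_force","wrist_torque","grasp_force"):print(k,s[k])
E
python3 st.py
```

```text
clock 8.7833
position [515.57674043  84.56562873 100.73562379]
contact_force [-1.5368913   0.39925308 -1.56215433]
wrist_torque [-0.02073184  0.29302923 -0.03245015]
grasp_force 60.16832113265991
```

Call:
send_rows:
  targets:
    - {"x": -0.2, "y": 0, "z": 0, "ax": 0, "ay": 0, "az": 0, "gripper": 1}
    - {"x": 0, "y": 0, "z": 0, "ax": 0, "ay": 0, "az": 0, "gripper": 1}
    - {"x": 0, "y": 0, "z": 0, "ax": 0, "ay": 0, "az": 0, "gripper": 1}

```text
clock: 9.03
position: [514.0, 84.7, 101.0]
ee_rot: [1.0, 0.0, 0.001, -0.0]
contact_force: [-0.0, 0.7, -0.8]
gripper_width: 22.5
grasp_force: 60.2
```

```bash
python3 st.py
```

```text
clock 9.0333
position [514.0114217   84.69853326 101.03377634]
contact_force [-0.02928831  0.71506383 -0.84751038]
wrist_torque [ 0.06191727 -0.03943733 -0.04719892]
grasp_force 60.165170431137085
```

Call:
send_rows:
  targets:
    - {"x": -0.25, "y": 0, "z": 0, "ax": 0, "ay": 0, "az": 0, "gripper": 1}
    - {"x": -0.2, "y": 0, "z": 0, "ax": 0, "ay": 0, "az": 0, "gripper": 1}
    - {"x": 0, "y": 0, "z": 0, "ax": 0, "ay": 0, "az": 0, "gripper": 1}
    - {"x": 0, "y": 0, "z": 0, "ax": 0, "ay": 0, "az": 0, "gripper": 1}

```text
clock: 9.37
position: [509.0, 84.5, 100.9]
ee_rot: [1.0, 0.0, 0.0, -0.0]
contact_force: [0.4, -0.5, -0.5]
gripper_width: 22.6
grasp_force: 60.2
```

```bash
python3 st.py
```

```text
clock 9.3667
position [509.01522097  84.51272145 100.88864534]
contact_force [ 0.44059928 -0.54666033 -0.45820929]
wrist_torque [ 0.02293977  0.00010433 -0.01348362]
grasp_force 60.165191888809204
```

Call:
send_rows:
  targets:
    - {"x": -0.1, "y": 0, "z": 0, "ax": 0, "ay": 0, "az": 0, "gripper": 1}
    - {"x": 0, "y": 0, "z": 0, "ax": 0, "ay": 0, "az": 0, "gripper": 1}
    - {"x": 0, "y": 0, "z": 0, "ax": 0, "ay": 0, "az": 0, "gripper": 1}

```text
clock: 9.62
position: [508.1, 84.5, 100.9]
ee_rot: [1.0, 0.0, 0.0, -0.0]
contact_force: [-0.3, 0.5, -0.0]
gripper_width: 22.4
grasp_force: 60.2
```

```bash
python3 st.py
```

```text
clock 9.6167
position [508.12813333  84.52894693 100.86335784]
contact_force [-0.2537386   0.47511832 -0.03311351]
wrist_torque [-0.03751476  0.03694063 -0.0373107 ]
grasp_force 60.165274143218994
```

Call:
send_rows:
  targets:
    - {"x": -0.1, "y": 0, "z": 0, "ax": 0, "ay": 0, "az": 0, "gripper": 1}
    - {"x": 0, "y": 0, "z": 0, "ax": 0, "ay": 0, "az": 0, "gripper": 1}
    - {"x": 0, "y": 0, "z": 0, "ax": 0, "ay": 0, "az": 0, "gripper": 1}

```text
clock: 9.87
position: [507.4, 84.6, 100.9]
ee_rot: [1.0, 0.0, 0.0, -0.0]
contact_force: [1.2, -0.6, -1.1]
gripper_width: 22.9
grasp_force: 60.2
```

```bash
python3 st.py
```

```text
clock 9.8667
position [507.39668765  84.60235216 100.93178031]
contact_force [ 1.20747182 -0.560007   -1.11278859]
wrist_torque [-0.03786966 -0.25736152  0.00371612]
grasp_force 60.16495943069458
```

Call:
send_rows:
  targets:
    - {"x": 0.36, "y": 0, "z": 0, "ax": 0, "ay": 0, "az": 0, "gripper": 1}
    - {"x": 0, "y": -0.22, "z": 0, "ax": 0, "ay": 0, "az": 0, "gripper": 1}
    - {"x": 0, "y": 0, "z": 0, "ax": 0, "ay": 0, "az": 0, "gripper": 1}
    - {"x": 0, "y": 0, "z": 0, "ax": 0, "ay": 0, "az": 0, "gripper": 1}

```text
clock: 10.2
position: [510.5, 86.8, 100.6]
ee_rot: [1.0, 0.0, -0.0, 0.0]
contact_force: [0.3, 0.2, -0.7]
gripper_width: 22.7
grasp_force: 60.2
```

```bash
python3 st.py
```

```text
clock 10.2
position [510.53277114  86.75818552 100.64853414]
contact_force [ 0.30218467  0.20451074 -0.72614635]
wrist_torque [-0.03348747 -0.00564282 -0.02739466]
grasp_force 60.165077447891235
```

Call:
send_rows:
  targets:
    - {"x": 0, "y": -0.1, "z": 0, "ax": 0, "ay": 0, "az": 0, "gripper": 1}
    - {"x": 0, "y": 0, "z": 0, "ax": 0, "ay": 0, "az": 0, "gripper": 1}
    - {"x": 0, "y": 0, "z": 0, "ax": 0, "ay": 0, "az": 0, "gripper": 1}

```text
clock: 10.45
position: [510.6, 87.8, 100.8]
ee_rot: [1.0, 0.0, -0.0, 0.0]
contact_force: [-0.4, -0.3, -1.4]
gripper_width: 22.7
grasp_force: 60.2
```

```bash
python3 st.py
```

```text
clock 10.45
position [510.58390045  87.75790399 100.79445819]
contact_force [-0.4246724  -0.26330686 -1.36014715]
wrist_torque [-0.00147541  0.01489941 -0.0184738 ]
grasp_force 60.1658821105957
```

Call:
send_rows:
  targets:
    - {"x": 0, "y": -0.1, "z": 0, "ax": 0, "ay": 0, "az": 0, "gripper": 1}
    - {"x": 0, "y": 0, "z": 0, "ax": 0, "ay": 0, "az": 0, "gripper": 1}
    - {"x": 0, "y": 0, "z": 0, "ax": 0, "ay": 0, "az": 0, "gripper": 1}

```text
clock: 10.7
position: [510.6, 88.5, 100.8]
ee_rot: [1.0, 0.0, -0.0, 0.0]
contact_force: [-0.5, -0.8, -0.5]
gripper_width: 22.6
grasp_force: 60.0
```

```bash
python3 st.py
```

```text
clock 10.7
position [510.56208002  88.54264804 100.78024532]
contact_force [-0.54177027 -0.79142573 -0.49909318]
wrist_torque [-0.31257088 -0.08507038  0.01626657]
grasp_force 60.02946674823761
```

Call:
send_rows:
  targets:
    - {"x": 0.04, "y": 0.39, "z": 0, "ax": 0, "ay": 0, "az": 0, "gripper": 1}
    - {"x": 0, "y": 0, "z": 0.1, "ax": 0, "ay": 0, "az": 0, "gripper": 1}
    - {"x": 0, "y": 0, "z": 0.1, "ax": 0, "ay": 0, "az": 0, "gripper": 1}
    - {"x": 0, "y": 0, "z": 0, "ax": 0, "ay": 0, "az": 0, "gripper": 1}
    - {"x": 0, "y": 0, "z": 0, "ax": 0, "ay": 0, "az": 0, "gripper": 1}

```text
clock: 11.12
position: [511.3, 84.7, 99.3]
ee_rot: [1.0, 0.0, 0.0, 0.0]
contact_force: [-0.7, -1.3, 3.2]
gripper_width: 22.6
grasp_force: 60.4
```

```bash
python3 st.py
```

```text
clock 11.1167
position [511.31900442  84.67251605  99.33273448]
contact_force [-0.66068007 -1.31151788  3.20420303]
wrist_torque [-0.43833709  0.28165909 -0.02932377]
grasp_force 60.40355980396271
```

Call:
send_rows:
  targets:
    - {"x": 0.07, "y": 0, "z": 0.02, "ax": 0, "ay": 0, "az": 0, "gripper": 1}
    - {"x": -0.02, "y": 0.05, "z": 0, "ax": 0, "ay": 0, "az": 0, "gripper": 1}
    - {"x": -0.05, "y": 0.02, "z": 0, "ax": 0, "ay": 0, "az": 0, "gripper": 1}
    - {"x": -0.05, "y": -0.02, "z": 0, "ax": 0, "ay": 0, "az": 0, "gripper": 1}
    - {"x": -0.02, "y": -0.05, "z": 0, "ax": 0, "ay": 0, "az": 0, "gripper": 1}

```text
clock: 11.53
position: [511.1, 84.8, 99.3]
ee_rot: [1.0, 0.0, 0.001, 0.0]
contact_force: [0.6, -2.3, 4.8]
gripper_width: 22.8
grasp_force: 60.5
```

Call:
send_rows:
  targets:
    - {"x": 0.02, "y": -0.05, "z": 0, "ax": 0, "ay": 0, "az": 0, "gripper": 1}
    - {"x": 0.05, "y": -0.02, "z": 0, "ax": 0, "ay": 0, "az": 0, "gripper": 1}
    - {"x": 0.05, "y": 0.02, "z": 0, "ax": 0, "ay": 0, "az": 0, "gripper": 1}
    - {"x": 0.02, "y": 0.05, "z": 0, "ax": 0, "ay": 0, "az": 0, "gripper": 1}

```text
clock: 11.87
position: [511.7, 84.7, 99.2]
ee_rot: [1.0, 0.0, -0.0, 0.0]
contact_force: [-2.8, 0.5, 7.9]
gripper_width: 23.0
grasp_force: 60.8
```

Call:
send_rows:
  targets:
    - {"x": 0.07, "y": 0, "z": 0, "ax": 0, "ay": 0, "az": 0, "gripper": 1}
    - {"x": -0.04, "y": 0.1, "z": 0, "ax": 0, "ay": 0, "az": 0, "gripper": 1}
    - {"x": -0.1, "y": 0.04, "z": 0, "ax": 0, "ay": 0, "az": 0, "gripper": 1}
    - {"x": -0.1, "y": -0.04, "z": 0, "ax": 0, "ay": 0, "az": 0, "gripper": 1}
    - {"x": -0.04, "y": -0.1, "z": 0, "ax": 0, "ay": 0, "az": 0, "gripper": 1}

```text
clock: 12.28
position: [510.7, 85.0, 99.3]
ee_rot: [1.0, 0.0, 0.001, -0.0]
contact_force: [1.3, -3.6, 4.8]
gripper_width: 22.6
grasp_force: 60.5
```

Call:
send_rows:
  targets:
    - {"x": 0.04, "y": -0.1, "z": 0, "ax": 0, "ay": 0, "az": 0, "gripper": 1}
    - {"x": 0.1, "y": -0.04, "z": 0, "ax": 0, "ay": 0, "az": 0, "gripper": 1}
    - {"x": 0.1, "y": 0.04, "z": 0, "ax": 0, "ay": 0, "az": 0, "gripper": 1}
    - {"x": -0.1, "y": 0.1, "z": 0, "ax": 0, "ay": 0, "az": 0, "gripper": 1}
    - {"x": 0, "y": 0, "z": 0, "ax": 0, "ay": 0, "az": 0, "gripper": 1}

```text
clock: 12.7
position: [511.3, 84.8, 99.2]
ee_rot: [1.0, 0.0, 0.0, 0.0]
contact_force: [-2.1, -1.4, 7.0]
gripper_width: 23.0
grasp_force: 60.7
```

Call:
send_rows:
  targets:
    - {"x": 0, "y": 0, "z": -0.8, "ax": 0, "ay": 0, "az": 0, "gripper": 1}
    - {"x": 0, "y": 0, "z": -1.2, "ax": 0, "ay": 0, "az": 0, "gripper": 1}
    - {"x": -0.06, "y": 1.4, "z": -0.6, "ax": 0, "ay": 0, "az": 0, "gripper": 1}
    - {"x": -0.1, "y": 2.9, "z": 0, "ax": 0, "ay": 0, "az": 0, "gripper": 1}
    - {"x": -0.1, "y": 2.9, "z": 0, "ax": 0, "ay": 0, "az": 0, "gripper": 1}

```text
clock: 13.12
position: [508.1, 12.4, 124.5]
ee_rot: [1.0, 0.001, -0.0, -0.0]
contact_force: [1.0, 0.2, -1.4]
gripper_width: 22.8
grasp_force: 60.0
```

Call:
send_rows:
  targets:
    - {"x": -0.1, "y": 2.75, "z": 0, "ax": 0, "ay": 0, "az": 0, "gripper": 1}
    - {"x": 0, "y": 0, "z": 0, "ax": 0, "ay": 0, "az": 0, "gripper": 1}
    - {"x": 0, "y": 0, "z": 0, "ax": 0, "ay": 0, "az": 0, "gripper": 1}
    - {"x": 0, "y": 0, "z": 0, "ax": 0, "ay": 0, "az": 0, "gripper": 1}
    - {"x": 0, "y": 0, "z": 0, "ax": 0, "ay": 0, "az": 0, "gripper": 1}

```text
clock: 13.53
position: [507.4, -14.3, 124.4]
ee_rot: [1.0, 0.0, -0.0, -0.0]
contact_force: [0.2, 0.1, -1.5]
gripper_width: 22.7
grasp_force: 60.0
```

```bash
python3 st.py
python3 - <<'E'
from loc import *
p,d=arm.get_image("scene");p=p[:,:,::-1].copy();cv2.imwrite("pics/s4.png",cv2.resize(p[135:220,275:395],(840,595)[:2] and (780,552),interpolation=2))
E
```

```text
clock 13.5333
position [507.39111955 -14.30901595 124.39203562]
contact_force [ 0.21281934  0.07545423 -1.51258805]
wrist_torque [ 0.00137918 -0.01671328 -0.05766523]
grasp_force 59.981911182403564
```

View pics/s4.png

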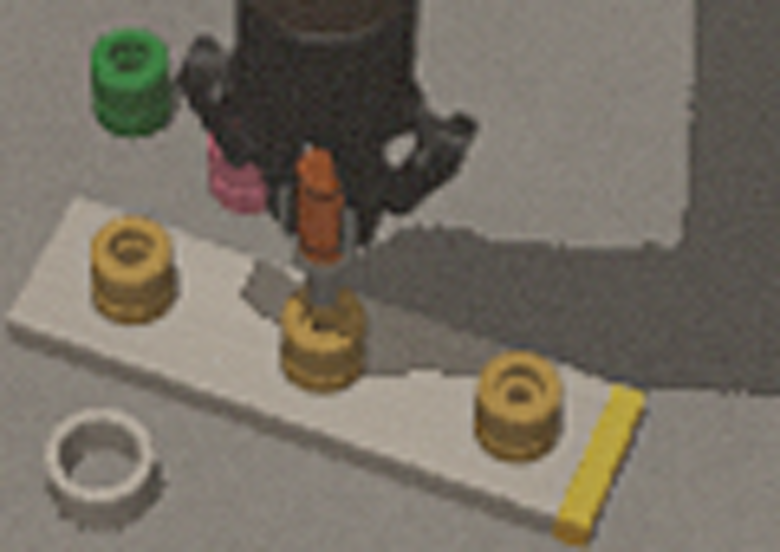

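The first jet stands upright in its pocket, and the gauge hangs over the middle jet at about (320,310) in the crop.

Call:
send_rows:
  targets:
    - {"x": 0.02, "y": 0.05, "z": 1.0, "ax": 0, "ay": 0, "az": 0, "gripper": 1}
    - {"x": 0, "y": 0, "z": 0.3, "ax": 0, "ay": 0, "az": 0, "gripper": 1}
    - {"x": 0, "y": 0, "z": 0.2, "ax": 0, "ay": 0, "az": 0, "gripper": 1}
    - {"x": 0, "y": 0, "z": 0.2, "ax": 0, "ay": 0, "az": 0, "gripper": 1}
    - {"x": 0, "y": 0, "z": 0, "ax": 0, "ay": 0, "az": 0, "gripper": 1}

```text
clock: 14.0
position: [507.4, -15.1, 107.0]
ee_rot: [1.0, 0.0, -0.001, 0.0]
contact_force: [-0.7, -0.5, -1.6]
gripper_width: 22.8
grasp_force: 60.0
```

Call:
send_rows:
  targets:
    - {"x": 0, "y": 0, "z": 0.2, "ax": 0, "ay": 0, "az": 0, "gripper": 1}
    - {"x": 0, "y": 0, "z": 0.2, "ax": 0, "ay": 0, "az": 0, "gripper": 1}
    - {"x": 0, "y": 0, "z": 0.2, "ax": 0, "ay": 0, "az": 0, "gripper": 1}
    - {"x": 0, "y": 0, "z": 0, "ax": 0, "ay": 0, "az": 0, "gripper": 1}
    - {"x": 0, "y": 0, "z": 0, "ax": 0, "ay": 0, "az": 0, "gripper": 1}

```text
clock: 14.42
position: [507.6, -15.2, 101.5]
ee_rot: [1.0, 0.0, -0.0, 0.0]
contact_force: [-0.3, -0.6, -0.6]
gripper_width: 22.4
grasp_force: 60.0
```

```bash
python3 st.py
```

```text
clock 14.4167
position [507.6348903  -15.24049805 101.53457131]
contact_force [-0.27753734 -0.6179981  -0.63807771]
wrist_torque [ 0.01073697 -0.00581639  0.04770408]
grasp_force 59.96011197566986
```

Call:
send_rows:
  targets:
    - {"x": 0, "y": 0, "z": 0.15, "ax": 0, "ay": 0, "az": 0, "gripper": 1}
    - {"x": 0, "y": 0, "z": 0.1, "ax": 0, "ay": 0, "az": 0, "gripper": 1}
    - {"x": 0, "y": 0, "z": 0.05, "ax": 0, "ay": 0, "az": 0, "gripper": 1}
    - {"x": 0, "y": 0, "z": 0, "ax": 0, "ay": 0, "az": 0, "gripper": 1}

```text
clock: 14.75
position: [508.1, -15.2, 99.4]
ee_rot: [1.0, 0.0, 0.0, 0.0]
contact_force: [-1.4, 0.1, 4.0]
gripper_width: 22.7
grasp_force: 60.5
```

```bash
python3 st.py
```

```text
clock 14.75
position [508.06136399 -15.19622415  99.38346716]
contact_force [-1.44872188  0.07008503  4.04731376]
wrist_torque [0.04620493 0.47010657 0.01430761]
grasp_force 60.473939180374146
```

Call:
send_rows:
  targets:
    - {"x": 0, "y": 0, "z": -0.22, "ax": 0, "ay": 0, "az": 0, "gripper": 1}
    - {"x": 0.25, "y": 0, "z": 0, "ax": 0, "ay": 0, "az": 0, "gripper": 1}
    - {"x": 0, "y": 0, "z": 0, "ax": 0, "ay": 0, "az": 0, "gripper": 1}
    - {"x": 0, "y": 0, "z": 0, "ax": 0, "ay": 0, "az": 0, "gripper": 1}

```text
clock: 15.08
position: [510.2, -15.2, 100.5]
ee_rot: [1.0, -0.0, -0.0, -0.0]
contact_force: [0.8, 0.3, -1.4]
gripper_width: 22.7
grasp_force: 60.2
```

```bash
python3 st.py
```

```text
clock 15.0833
position [510.17094026 -15.21288864 100.49385963]
contact_force [ 0.81429594  0.28448449 -1.44004724]
wrist_torque [-0.0376861   0.01346898  0.05649165]
grasp_force 60.15945911407471
```

Call:
send_rows:
  targets:
    - {"x": 0.08, "y": 0, "z": 0, "ax": 0, "ay": 0, "az": 0, "gripper": 1}
    - {"x": 0, "y": 0, "z": 0, "ax": 0, "ay": 0, "az": 0, "gripper": 1}
    - {"x": 0, "y": 0, "z": 0, "ax": 0, "ay": 0, "az": 0, "gripper": 1}

```text
clock: 15.33
position: [511.0, -15.2, 100.6]
ee_rot: [1.0, 0.0, -0.0, 0.0]
contact_force: [0.7, -0.1, -1.3]
gripper_width: 22.9
grasp_force: 60.2
```

```bash
python3 st.py
```

```text
clock 15.3333
position [510.95933614 -15.21020296 100.64640818]
contact_force [ 0.7454925  -0.13353272 -1.26371151]
wrist_torque [-0.02793576 -0.0102913  -0.01471112]
grasp_force 60.160067081451416
```

Call:
send_rows:
  targets:
    - {"x": 0.08, "y": 0, "z": 0, "ax": 0, "ay": 0, "az": 0, "gripper": 1}
    - {"x": 0, "y": 0, "z": 0, "ax": 0, "ay": 0, "az": 0, "gripper": 1}
    - {"x": 0, "y": 0, "z": 0, "ax": 0, "ay": 0, "az": 0, "gripper": 1}

```text
clock: 15.58
position: [511.5, -15.2, 100.7]
ee_rot: [1.0, -0.0, -0.0, 0.0]
contact_force: [-0.3, 0.4, -0.9]
gripper_width: 22.5
grasp_force: 60.1
```

```bash
python3 st.py
```

```text
clock 15.5833
position [511.47798292 -15.24901084 100.676928  ]
contact_force [-0.27454479  0.3848731  -0.88635746]
wrist_torque [ 0.05470721  0.21692329 -0.01454269]
grasp_force 60.1267147064209
```

Call:
send_rows:
  targets:
    - {"x": -0.37, "y": 0, "z": 0, "ax": 0, "ay": 0, "az": 0, "gripper": 1}
    - {"x": 0, "y": -0.28, "z": 0, "ax": 0, "ay": 0, "az": 0, "gripper": 1}
    - {"x": 0, "y": 0, "z": 0, "ax": 0, "ay": 0, "az": 0, "gripper": 1}
    - {"x": 0, "y": 0, "z": 0, "ax": 0, "ay": 0, "az": 0, "gripper": 1}

```text
clock: 15.92
position: [508.2, -12.2, 101.0]
ee_rot: [1.0, 0.0, 0.0, -0.0]
contact_force: [-0.5, -0.0, -1.0]
gripper_width: 22.9
grasp_force: 60.1
```

```bash
python3 st.py
```

```text
clock 15.9167
position [508.24034734 -12.19560537 100.96918239]
contact_force [-0.4999357  -0.00165319 -1.02088753]
wrist_torque [ 0.05212096  0.00580722 -0.00496271]
grasp_force 60.11998772621155
```

Call:
send_rows:
  targets:
    - {"x": 0, "y": -0.08, "z": 0, "ax": 0, "ay": 0, "az": 0, "gripper": 1}
    - {"x": 0, "y": 0, "z": 0, "ax": 0, "ay": 0, "az": 0, "gripper": 1}
    - {"x": 0, "y": 0, "z": 0, "ax": 0, "ay": 0, "az": 0, "gripper": 1}

```text
clock: 16.17
position: [508.2, -11.6, 100.8]
ee_rot: [1.0, 0.0, 0.0, -0.0]
contact_force: [-0.7, 0.6, -1.6]
gripper_width: 22.7
grasp_force: 60.1
```

```bash
python3 st.py
```

```text
clock 16.1667
position [508.16745175 -11.55133443 100.83539107]
contact_force [-0.67248029  0.63096362 -1.55132724]
wrist_torque [-0.02076672  0.06632927  0.05161941]
grasp_force 60.12005567550659
```

Call:
send_rows:
  targets:
    - {"x": 0, "y": -0.08, "z": 0, "ax": 0, "ay": 0, "az": 0, "gripper": 1}
    - {"x": 0, "y": 0, "z": 0, "ax": 0, "ay": 0, "az": 0, "gripper": 1}
    - {"x": 0, "y": 0, "z": 0, "ax": 0, "ay": 0, "az": 0, "gripper": 1}

```text
clock: 16.42
position: [508.1, -10.8, 100.8]
ee_rot: [1.0, 0.0, -0.0, 0.0]
contact_force: [-0.2, 0.2, -1.4]
gripper_width: 23.0
grasp_force: 60.1
```

```bash
python3 st.py
```

```text
clock 16.4167
position [508.07996167 -10.79508779 100.78554225]
contact_force [-0.21790982  0.19600705 -1.44394071]
wrist_torque [-0.02992119  0.04277987 -0.02896995]
grasp_force 60.11941909790039
```

Call:
send_rows:
  targets:
    - {"x": 0, "y": -0.08, "z": 0, "ax": 0, "ay": 0, "az": 0, "gripper": 1}
    - {"x": 0, "y": 0, "z": 0, "ax": 0, "ay": 0, "az": 0, "gripper": 1}
    - {"x": 0, "y": 0, "z": 0, "ax": 0, "ay": 0, "az": 0, "gripper": 1}

```text
clock: 16.67
position: [508.0, -10.1, 100.8]
ee_rot: [1.0, 0.0, -0.0, 0.0]
contact_force: [-0.8, -1.0, -1.1]
gripper_width: 22.6
grasp_force: 60.1
```

```bash
python3 st.py
```

```text
clock 16.6667
position [508.03728105 -10.14784082 100.80882672]
contact_force [-0.7826423  -1.03546293 -1.07661422]
wrist_torque [-0.32811904  0.00394932  0.01083149]
grasp_force 60.11864125728607
```

Call:
send_rows:
  targets:
    - {"x": 0, "y": -0.06, "z": 0, "ax": 0, "ay": 0, "az": 0, "gripper": 1}
    - {"x": 0, "y": 0, "z": 0, "ax": 0, "ay": 0, "az": 0, "gripper": 1}
    - {"x": 0, "y": 0, "z": 0, "ax": 0, "ay": 0, "az": 0, "gripper": 1}

```text
clock: 16.92
position: [508.1, -9.5, 100.9]
ee_rot: [1.0, 0.0, -0.0, 0.0]
contact_force: [0.2, -2.0, -1.0]
gripper_width: 22.6
grasp_force: 60.1
```

```bash
python3 st.py
```

```text
clock 16.9167
position [508.06078664  -9.47864907 100.8586108 ]
contact_force [ 0.24819069 -2.03304852 -1.03389883]
wrist_torque [-0.46821873  0.05200444  0.05680098]
grasp_force 60.11592507362366
```

Call:
send_rows:
  targets:
    - {"x": 0, "y": 0.22, "z": 0, "ax": 0, "ay": 0, "az": 0, "gripper": 1}
    - {"x": 0, "y": 0.22, "z": 0, "ax": 0, "ay": 0, "az": 0, "gripper": 1}
    - {"x": 0, "y": 0.21, "z": 0, "ax": 0, "ay": 0, "az": 0, "gripper": 1}
    - {"x": 0, "y": 0, "z": 0, "ax": 0, "ay": 0, "az": 0, "gripper": 1}
    - {"x": 0, "y": 0, "z": 0, "ax": 0, "ay": 0, "az": 0, "gripper": 1}

```text
clock: 17.33
position: [508.1, -16.0, 100.8]
ee_rot: [1.0, -0.0, 0.0, -0.0]
contact_force: [0.9, -0.1, -1.3]
gripper_width: 22.4
grasp_force: 60.1
```

```bash
python3 st.py
```

```text
clock 17.3333
position [508.07729833 -16.02368575 100.77565728]
contact_force [ 0.89356927 -0.05002837 -1.32249432]
wrist_torque [-0.00828738 -0.0263188   0.03059026]
grasp_force 60.119469165802
```

Call:
send_rows:
  targets:
    - {"x": 0, "y": 0.06, "z": 0, "ax": 0, "ay": 0, "az": 0, "gripper": 1}
    - {"x": 0, "y": 0, "z": 0, "ax": 0, "ay": 0, "az": 0, "gripper": 1}
    - {"x": 0, "y": 0, "z": 0, "ax": 0, "ay": 0, "az": 0, "gripper": 1}

```text
clock: 17.58
position: [508.1, -16.5, 100.8]
ee_rot: [1.0, 0.0, 0.0, -0.0]
contact_force: [0.7, 0.1, -1.7]
gripper_width: 22.3
grasp_force: 60.1
```

```bash
python3 st.py
```

```text
clock 17.5833
position [508.09339347 -16.45740565 100.80490949]
contact_force [ 0.71651632  0.11946261 -1.6942719 ]
wrist_torque [ 0.05643317 -0.04721309 -0.00031566]
grasp_force 60.1192831993103
```

Call:
send_rows:
  targets:
    - {"x": 0, "y": 0.06, "z": 0, "ax": 0, "ay": 0, "az": 0, "gripper": 1}
    - {"x": 0, "y": 0, "z": 0, "ax": 0, "ay": 0, "az": 0, "gripper": 1}
    - {"x": 0, "y": 0, "z": 0, "ax": 0, "ay": 0, "az": 0, "gripper": 1}

```text
clock: 17.83
position: [508.1, -17.1, 100.8]
ee_rot: [1.0, 0.0, 0.0, 0.0]
contact_force: [0.2, 0.1, -1.9]
gripper_width: 22.9
grasp_force: 60.1
```

```bash
python3 st.py
```

```text
clock 17.8333
position [508.1059946  -17.08358276 100.81637619]
contact_force [ 0.18807523  0.13900984 -1.91248145]
wrist_torque [-0.02535615  0.02736011  0.01071961]
grasp_force 60.11996269226074
```

Call:
send_rows:
  targets:
    - {"x": -0.02, "y": -0.32, "z": 0, "ax": 0, "ay": 0, "az": 0, "gripper": 1}
    - {"x": 0, "y": 0, "z": 0.1, "ax": 0, "ay": 0, "az": 0, "gripper": 1}
    - {"x": 0, "y": 0, "z": 0.1, "ax": 0, "ay": 0, "az": 0, "gripper": 1}
    - {"x": 0, "y": 0, "z": 0, "ax": 0, "ay": 0, "az": 0, "gripper": 1}
    - {"x": 0, "y": 0, "z": 0, "ax": 0, "ay": 0, "az": 0, "gripper": 1}

```text
clock: 18.25
position: [508.2, -13.7, 99.3]
ee_rot: [1.0, 0.0, 0.0, -0.0]
contact_force: [-1.7, 1.5, 3.0]
gripper_width: 22.6
grasp_force: 60.5
```

```bash
python3 st.py
```

```text
clock 18.25
position [508.20028483 -13.68401967  99.32062465]
contact_force [-1.69252635  1.46799991  2.98896061]
wrist_torque [ 0.38476822  0.3595116  -0.014134  ]
grasp_force 60.46382546424866
```

Call:
send_rows:
  targets:
    - {"x": 0.07, "y": 0, "z": 0.02, "ax": 0, "ay": 0, "az": 0, "gripper": 1}
    - {"x": -0.02, "y": 0.05, "z": 0, "ax": 0, "ay": 0, "az": 0, "gripper": 1}
    - {"x": -0.05, "y": 0.02, "z": 0, "ax": 0, "ay": 0, "az": 0, "gripper": 1}
    - {"x": -0.05, "y": -0.02, "z": 0, "ax": 0, "ay": 0, "az": 0, "gripper": 1}
    - {"x": -0.02, "y": -0.05, "z": 0, "ax": 0, "ay": 0, "az": 0, "gripper": 1}

```text
clock: 18.67
position: [508.0, -13.7, 99.3]
ee_rot: [1.0, 0.0, 0.001, -0.0]
contact_force: [0.3, 0.5, 4.8]
gripper_width: 22.7
grasp_force: 60.6
```

Call:
send_rows:
  targets:
    - {"x": 0.02, "y": -0.05, "z": 0, "ax": 0, "ay": 0, "az": 0, "gripper": 1}
    - {"x": 0.05, "y": -0.02, "z": 0, "ax": 0, "ay": 0, "az": 0, "gripper": 1}
    - {"x": 0.05, "y": 0.02, "z": 0, "ax": 0, "ay": 0, "az": 0, "gripper": 1}
    - {"x": 0.02, "y": 0.05, "z": 0, "ax": 0, "ay": 0, "az": 0, "gripper": 1}

```text
clock: 19.0
position: [508.6, -13.9, 99.2]
ee_rot: [1.0, 0.0, -0.0, 0.0]
contact_force: [-2.9, 2.6, 8.7]
gripper_width: 22.6
grasp_force: 61.0
```

Call:
send_rows:
  targets:
    - {"x": 0.07, "y": 0, "z": 0, "ax": 0, "ay": 0, "az": 0, "gripper": 1}
    - {"x": -0.04, "y": 0.1, "z": 0, "ax": 0, "ay": 0, "az": 0, "gripper": 1}
    - {"x": -0.1, "y": 0.04, "z": 0, "ax": 0, "ay": 0, "az": 0, "gripper": 1}
    - {"x": -0.1, "y": -0.04, "z": 0, "ax": 0, "ay": 0, "az": 0, "gripper": 1}
    - {"x": -0.04, "y": -0.1, "z": 0, "ax": 0, "ay": 0, "az": 0, "gripper": 1}

```text
clock: 19.42
position: [507.7, -13.7, 99.3]
ee_rot: [1.0, 0.0, 0.002, -0.0]
contact_force: [1.4, -1.2, 3.7]
gripper_width: 22.6
grasp_force: 60.5
```

Call:
send_rows:
  targets:
    - {"x": 0.04, "y": -0.1, "z": 0, "ax": 0, "ay": 0, "az": 0, "gripper": 1}
    - {"x": 0.1, "y": -0.04, "z": 0, "ax": 0, "ay": 0, "az": 0, "gripper": 1}
    - {"x": 0.1, "y": 0.04, "z": 0, "ax": 0, "ay": 0, "az": 0, "gripper": 1}
    - {"x": -0.1, "y": 0.1, "z": 0, "ax": 0, "ay": 0, "az": 0, "gripper": 1}
    - {"x": 0, "y": 0, "z": 0, "ax": 0, "ay": 0, "az": 0, "gripper": 1}

```text
clock: 19.83
position: [508.2, -13.9, 99.2]
ee_rot: [1.0, 0.0, 0.0, -0.0]
contact_force: [-0.8, 1.0, 7.6]
gripper_width: 23.1
grasp_force: 60.8
```

Call:
send_rows:
  targets:
    - {"x": 0, "y": 0, "z": -0.8, "ax": 0, "ay": 0, "az": 0, "gripper": 1}
    - {"x": 0, "y": 0, "z": -1.2, "ax": 0, "ay": 0, "az": 0, "gripper": 1}
    - {"x": -0.05, "y": 1.4, "z": -0.6, "ax": 0, "ay": 0, "az": 0, "gripper": 1}
    - {"x": -0.1, "y": 2.9, "z": 0, "ax": 0, "ay": 0, "az": 0, "gripper": 1}
    - {"x": -0.1, "y": 2.9, "z": 0, "ax": 0, "ay": 0, "az": 0, "gripper": 1}

```text
clock: 20.25
position: [504.5, -86.2, 124.3]
ee_rot: [1.0, 0.001, -0.001, -0.0]
contact_force: [0.9, 0.1, -1.8]
gripper_width: 22.8
grasp_force: 60.0
```

Call:
send_rows:
  targets:
    - {"x": -0.1, "y": 2.8, "z": 0, "ax": 0, "ay": 0, "az": 0, "gripper": 1}
    - {"x": 0, "y": 0, "z": 0, "ax": 0, "ay": 0, "az": 0, "gripper": 1}
    - {"x": 0, "y": 0, "z": 0, "ax": 0, "ay": 0, "az": 0, "gripper": 1}
    - {"x": 0, "y": 0, "z": 0, "ax": 0, "ay": 0, "az": 0, "gripper": 1}

```text
clock: 20.58
position: [503.5, -114.0, 123.9]
ee_rot: [1.0, -0.0, -0.001, -0.0]
contact_force: [-0.2, 0.0, -1.7]
gripper_width: 23.0
grasp_force: 60.0
```

Call:
send_rows:
  targets:
    - {"x": 0.12, "y": 0.03, "z": 1.0, "ax": 0, "ay": 0, "az": 0, "gripper": 1}
    - {"x": 0, "y": 0, "z": 0.3, "ax": 0, "ay": 0, "az": 0, "gripper": 1}
    - {"x": 0, "y": 0, "z": 0.2, "ax": 0, "ay": 0, "az": 0, "gripper": 1}
    - {"x": 0, "y": 0, "z": 0.2, "ax": 0, "ay": 0, "az": 0, "gripper": 1}
    - {"x": 0, "y": 0, "z": 0, "ax": 0, "ay": 0, "az": 0, "gripper": 1}

```text
clock: 21.0
position: [505.3, -113.8, 106.9]
ee_rot: [1.0, 0.0, -0.001, 0.0]
contact_force: [0.5, 0.1, -1.0]
gripper_width: 22.4
grasp_force: 60.0
```

Call:
send_rows:
  targets:
    - {"x": 0, "y": 0, "z": 0.2, "ax": 0, "ay": 0, "az": 0, "gripper": 1}
    - {"x": 0, "y": 0, "z": 0.2, "ax": 0, "ay": 0, "az": 0, "gripper": 1}
    - {"x": 0, "y": 0, "z": 0.2, "ax": 0, "ay": 0, "az": 0, "gripper": 1}
    - {"x": 0, "y": 0, "z": 0, "ax": 0, "ay": 0, "az": 0, "gripper": 1}
    - {"x": 0, "y": 0, "z": 0, "ax": 0, "ay": 0, "az": 0, "gripper": 1}

```text
clock: 21.42
position: [505.5, -114.2, 101.5]
ee_rot: [1.0, -0.0, -0.0, 0.0]
contact_force: [1.2, -0.7, -1.7]
gripper_width: 22.5
grasp_force: 60.0
```

Call:
send_rows:
  targets:
    - {"x": 0, "y": 0, "z": 0.12, "ax": 0, "ay": 0, "az": 0, "gripper": 1}
    - {"x": 0, "y": 0, "z": 0.1, "ax": 0, "ay": 0, "az": 0, "gripper": 1}
    - {"x": 0, "y": 0, "z": 0.05, "ax": 0, "ay": 0, "az": 0, "gripper": 1}
    - {"x": 0, "y": 0, "z": 0, "ax": 0, "ay": 0, "az": 0, "gripper": 1}

```text
clock: 21.75
position: [505.5, -114.2, 98.8]
ee_rot: [1.0, -0.0, -0.0, -0.0]
contact_force: [-0.0, 0.1, -1.0]
gripper_width: 22.8
grasp_force: 60.0
```

```bash
python3 st.py
```

```text
clock 21.75
position [ 505.47731677 -114.20880526   98.77938978]
contact_force [-0.00473449  0.12879256 -0.99624831]
wrist_torque [0.04447165 0.01264782 0.04137113]
grasp_force 59.98113512992859
```

Below the step height with no force, so the pin is in the throat. I'll continue gently right down, which should put the collar on the jet at TCP ≈ 73.6.

Call:
send_rows:
  targets:
    - {"x": 0, "y": 0, "z": 0.2, "ax": 0, "ay": 0, "az": 0, "gripper": 1}
    - {"x": 0, "y": 0, "z": 0.2, "ax": 0, "ay": 0, "az": 0, "gripper": 1}
    - {"x": 0, "y": 0, "z": 0.2, "ax": 0, "ay": 0, "az": 0, "gripper": 1}
    - {"x": 0, "y": 0, "z": 0, "ax": 0, "ay": 0, "az": 0, "gripper": 1}

```text
clock: 22.08
position: [505.3, -114.2, 92.4]
ee_rot: [1.0, -0.0, -0.0, -0.0]
contact_force: [-0.8, -0.6, -1.8]
gripper_width: 22.7
grasp_force: 60.1
```

```bash
python3 st.py
```

```text
clock 22.0833
position [ 505.28944387 -114.18948903   92.35441204]
contact_force [-0.83473756 -0.554589   -1.83512076]
wrist_torque [-0.00741044  0.08139858  0.01200497]
grasp_force 60.05534648895264
```

Call:
send_rows:
  targets:
    - {"x": 0, "y": 0, "z": 0.3, "ax": 0, "ay": 0, "az": 0, "gripper": 1}
    - {"x": 0, "y": 0, "z": 0.3, "ax": 0, "ay": 0, "az": 0, "gripper": 1}
    - {"x": 0, "y": 0, "z": 0.3, "ax": 0, "ay": 0, "az": 0, "gripper": 1}
    - {"x": 0, "y": 0, "z": 0.3, "ax": 0, "ay": 0, "az": 0, "gripper": 1}
    - {"x": 0, "y": 0, "z": 0, "ax": 0, "ay": 0, "az": 0, "gripper": 1}

```text
clock: 22.5
position: [505.3, -114.2, 80.1]
ee_rot: [1.0, -0.0, -0.0, -0.0]
contact_force: [-0.6, 0.4, -1.5]
gripper_width: 22.6
grasp_force: 60.0
```

```bash
python3 st.py
```

```text
clock 22.5
position [ 505.31064377 -114.1714184    80.13855534]
contact_force [-0.56223204  0.38253351 -1.52557996]
wrist_torque [-0.01011432  0.20835499 -0.02033051]
grasp_force 60.0339674949646
```

Call:
send_rows:
  targets:
    - {"x": 0, "y": 0, "z": 0.2, "ax": 0, "ay": 0, "az": 0, "gripper": 1}
    - {"x": 0, "y": 0, "z": 0.2, "ax": 0, "ay": 0, "az": 0, "gripper": 1}
    - {"x": 0, "y": 0, "z": 0.2, "ax": 0, "ay": 0, "az": 0, "gripper": 1}
    - {"x": 0, "y": 0, "z": 0.07, "ax": 0, "ay": 0, "az": 0, "gripper": 1}
    - {"x": 0, "y": 0, "z": 0, "ax": 0, "ay": 0, "az": 0, "gripper": 1}

```text
clock: 22.92
position: [505.4, -114.2, 73.9]
ee_rot: [1.0, -0.0, -0.0, -0.0]
contact_force: [-0.4, 0.7, -2.0]
gripper_width: 22.4
grasp_force: 60.0
```

Call:
send_rows:
  targets:
    - {"x": 0, "y": 0, "z": 0.05, "ax": 0, "ay": 0, "az": 0, "gripper": 1}
    - {"x": 0, "y": 0, "z": 0, "ax": 0, "ay": 0, "az": 0, "gripper": 1}

```text
clock: 23.08
position: [505.5, -114.2, 73.7]
ee_rot: [1.0, -0.0, -0.0, -0.0]
contact_force: [-1.4, 0.1, -1.5]
gripper_width: 22.7
grasp_force: 60.0
```

```bash
python3 st.py
```

```text
clock 23.0833
position [ 505.54555892 -114.18784439   73.66915235]
contact_force [-1.36184112  0.09270168 -1.53289445]
wrist_torque [-0.01234789  0.40030346 -0.01670823]
grasp_force 60.00581502914429
```

Call:
send_rows:
  targets:
    - {"x": 0, "y": 0, "z": 0.07, "ax": 0, "ay": 0, "az": 0, "gripper": 1}
    - {"x": 0, "y": 0, "z": 0, "ax": 0, "ay": 0, "az": 0, "gripper": 1}

```text
clock: 23.25
position: [505.7, -114.2, 73.6]
ee_rot: [1.0, 0.0, 0.0, 0.0]
contact_force: [-2.9, 1.0, 3.1]
gripper_width: 23.2
grasp_force: 60.5
```

Call:
send_rows:
  targets:
    - {"x": -0.04, "y": 0, "z": -0.5, "ax": 0, "ay": 0, "az": 0, "gripper": 1}
    - {"x": 0, "y": 0, "z": -1.0, "ax": 0, "ay": 0, "az": 0, "gripper": 1}
    - {"x": 0, "y": 0, "z": -1.0, "ax": 0, "ay": 0, "az": 0, "gripper": 1}
    - {"x": 0, "y": 0, "z": -1.0, "ax": 0, "ay": 0, "az": 0, "gripper": 1}
    - {"x": 0, "y": 0, "z": 0, "ax": 0, "ay": 0, "az": 0, "gripper": 1}

```text
clock: 23.67
position: [507.4, -114.2, 111.0]
ee_rot: [1.0, 0.0, 0.003, 0.0]
contact_force: [-0.2, 0.1, -2.1]
gripper_width: 22.9
grasp_force: 60.2
```

```bash
python3 st.py
```

```text
clock 23.6667
position [ 507.35802014 -114.1906205   111.038607  ]
contact_force [-0.19017767  0.13042764 -2.10863915]
wrist_torque [-0.0165899   0.01301138  0.03021384]
grasp_force 60.159409046173096
```

Call:
send_rows:
  targets:
    - {"x": 0, "y": 0, "z": -1.3, "ax": 0, "ay": 0, "az": 0, "gripper": 1}
    - {"x": 0, "y": 0, "z": -1.3, "ax": 0, "ay": 0, "az": 0, "gripper": 1}
    - {"x": 0.15, "y": -3.0, "z": 0, "ax": 0, "ay": 0, "az": 0, "gripper": 1}
    - {"x": 0.18, "y": -3.3, "z": 0, "ax": 0, "ay": 0, "az": 0, "gripper": 1}
    - {"x": 0.18, "y": -3.3, "z": 0, "ax": 0, "ay": 0, "az": 0, "gripper": 1}

```text
clock: 24.08
position: [510.4, -17.5, 134.6]
ee_rot: [1.0, -0.001, 0.001, -0.0]
contact_force: [-0.5, -0.9, -1.5]
gripper_width: 22.6
grasp_force: 60.1
```

Call:
send_rows:
  targets:
    - {"x": 0.18, "y": -3.3, "z": 0, "ax": 0, "ay": 0, "az": 0, "gripper": 1}
    - {"x": 0.18, "y": -3.3, "z": 0, "ax": 0, "ay": 0, "az": 0, "gripper": 1}
    - {"x": 0.18, "y": -3.3, "z": 0, "ax": 0, "ay": 0, "az": 0, "gripper": 1}
    - {"x": 0.18, "y": -3.3, "z": 0, "ax": 0, "ay": 0, "az": 0, "gripper": 1}
    - {"x": 0.18, "y": -3.3, "z": 0, "ax": 0, "ay": 0, "az": 0, "gripper": 1}

```text
clock: 24.5
position: [519.1, 148.6, 134.3]
ee_rot: [1.0, 0.0, 0.0, -0.0]
contact_force: [1.0, 0.3, -1.2]
gripper_width: 22.3
grasp_force: 60.1
```

Call:
send_rows:
  targets:
    - {"x": 0.18, "y": -3.3, "z": 0, "ax": 0, "ay": 0, "az": 0, "gripper": 1}
    - {"x": 0.18, "y": -3.3, "z": 0, "ax": 0, "ay": 0, "az": 0, "gripper": 1}
    - {"x": 0.18, "y": -3.3, "z": 0, "ax": 0, "ay": 0, "az": 0, "gripper": 1}
    - {"x": 0.15, "y": -2.8, "z": 0, "ax": 0, "ay": 0, "az": 0, "gripper": 1}
    - {"x": 0, "y": 0, "z": 0, "ax": 0, "ay": 0, "az": 0, "gripper": 1}

```text
clock: 24.92
position: [527.0, 278.9, 134.1]
ee_rot: [1.0, 0.002, 0.001, -0.001]
contact_force: [-0.1, -0.2, -1.6]
gripper_width: 22.3
grasp_force: 60.1
```

Call:
send_rows:
  targets:
    - {"x": 0, "y": 0, "z": 0, "ax": 0, "ay": 0, "az": 0, "gripper": 1}
    - {"x": 0, "y": 0, "z": 0, "ax": 0, "ay": 0, "az": 0, "gripper": 1}
    - {"x": 0, "y": 0, "z": 0, "ax": 0, "ay": 0, "az": 0, "gripper": 1}

```text
clock: 25.17
position: [525.9, 272.8, 134.0]
ee_rot: [1.0, -0.0, -0.0, 0.0]
contact_force: [-1.1, -0.3, -1.3]
gripper_width: 22.6
grasp_force: 60.1
```

```bash
python3 st.py
```

```text
clock 25.1667
position [525.94730782 272.78867714 133.96326933]
contact_force [-1.0767229  -0.25850834 -1.31327807]
wrist_torque [-0.03801193  0.04326134 -0.01542168]
grasp_force 60.14057278633118
```

Call:
send_rows:
  targets:
    - {"x": 0.13, "y": -0.55, "z": 0.5, "ax": 0, "ay": 0, "az": 0, "gripper": 1}
    - {"x": 0, "y": 0, "z": 1.0, "ax": 0, "ay": 0, "az": 0, "gripper": 1}
    - {"x": 0, "y": 0, "z": 0.8, "ax": 0, "ay": 0, "az": 0, "gripper": 1}
    - {"x": 0, "y": 0, "z": 0, "ax": 0, "ay": 0, "az": 0, "gripper": 1}
    - {"x": 0, "y": 0, "z": 0, "ax": 0, "ay": 0, "az": 0, "gripper": 1}

```text
clock: 25.58
position: [527.0, 278.5, 109.8]
ee_rot: [1.0, -0.0, -0.001, 0.001]
contact_force: [0.5, 0.3, -0.9]
gripper_width: 22.7
grasp_force: 60.1
```

```bash
python3 st.py
```

```text
clock 25.5833
position [527.01650901 278.52669342 109.7837659 ]
contact_force [ 0.50453732  0.26483093 -0.91583237]
wrist_torque [ 0.01429262 -0.04037035  0.04920487]
grasp_force 60.12897849082947
```

Call:
send_rows:
  targets:
    - {"x": 0, "y": 0, "z": 0.2, "ax": 0, "ay": 0, "az": 0, "gripper": 1}
    - {"x": 0, "y": 0, "z": 0.3, "ax": 0, "ay": 0, "az": 0, "gripper": 1}
    - {"x": 0, "y": 0, "z": 0.3, "ax": 0, "ay": 0, "az": 0, "gripper": 1}
    - {"x": 0, "y": 0, "z": 0, "ax": 0, "ay": 0, "az": 0, "gripper": 1}
    - {"x": 0, "y": 0, "z": 0, "ax": 0, "ay": 0, "az": 0, "gripper": 1}

```text
clock: 26.0
position: [527.4, 279.2, 102.8]
ee_rot: [1.0, 0.0, -0.0, 0.0]
contact_force: [-0.1, -0.5, -1.4]
gripper_width: 22.5
grasp_force: 60.1
```

```bash
python3 st.py
```

```text
clock 26.0
position [527.3632794  279.23597654 102.83947261]
contact_force [-0.07589105 -0.4927088  -1.44828342]
wrist_torque [-0.00807024  0.00194539 -0.03610521]
grasp_force 60.12884974479675
```

Call:
send_rows:
  targets:
    - {"x": 0, "y": 0.07, "z": 0.4, "ax": 0, "ay": 0, "az": 0, "gripper": 1}
    - {"x": 0, "y": 0, "z": 0.6, "ax": 0, "ay": 0, "az": 0, "gripper": 1}
    - {"x": 0, "y": 0, "z": 0.6, "ax": 0, "ay": 0, "az": 0, "gripper": 1}
    - {"x": 0, "y": 0, "z": 0.6, "ax": 0, "ay": 0, "az": 0, "gripper": 1}
    - {"x": 0, "y": 0, "z": 0, "ax": 0, "ay": 0, "az": 0, "gripper": 1}

```text
clock: 26.42
position: [526.5, 277.9, 79.1]
ee_rot: [1.0, -0.0, -0.001, 0.001]
contact_force: [-0.7, -0.4, -1.2]
gripper_width: 22.5
grasp_force: 60.1
```

Call:
send_rows:
  targets:
    - {"x": 0, "y": 0, "z": 0.6, "ax": 0, "ay": 0, "az": 0, "gripper": 1}
    - {"x": 0, "y": 0, "z": 0.3, "ax": 0, "ay": 0, "az": 0, "gripper": 1}
    - {"x": 0, "y": 0, "z": 0.2, "ax": 0, "ay": 0, "az": 0, "gripper": 1}
    - {"x": 0, "y": 0, "z": 0, "ax": 0, "ay": 0, "az": 0, "gripper": 1}
    - {"x": 0, "y": 0, "z": 0, "ax": 0, "ay": 0, "az": 0, "gripper": 1}

```text
clock: 26.83
position: [527.6, 278.6, 70.0]
ee_rot: [1.0, 0.0, 0.0, 0.0]
contact_force: [-0.4, -0.6, -2.3]
gripper_width: 22.6
grasp_force: 60.1
```

```bash
python3 st.py
```

```text
clock 26.8333
position [527.5534224  278.61813982  69.96149906]
contact_force [-0.40094958 -0.5603493  -2.28201969]
wrist_torque [ 0.06576139  0.03701931 -0.02758321]
grasp_force 60.12881398200989
```

Call:
send_rows:
  targets:
    - {"x": 0, "y": 0, "z": 0.1, "ax": 0, "ay": 0, "az": 0, "gripper": 1}
    - {"x": 0, "y": 0, "z": 0.1, "ax": 0, "ay": 0, "az": 0, "gripper": 1}
    - {"x": 0, "y": 0, "z": 0.05, "ax": 0, "ay": 0, "az": 0, "gripper": 1}
    - {"x": 0, "y": 0, "z": 0, "ax": 0, "ay": 0, "az": 0, "gripper": 1}
    - {"x": 0, "y": 0, "z": 0, "ax": 0, "ay": 0, "az": 0, "gripper": 1}

```text
clock: 27.25
position: [527.5, 278.7, 67.6]
ee_rot: [1.0, 0.0, 0.0, -0.0]
contact_force: [-0.2, 0.6, -0.2]
gripper_width: 22.6
grasp_force: 60.3
```

```bash
python3 st.py
```

```text
clock 27.25
position [527.52967025 278.67997391  67.64700207]
contact_force [-0.23639614  0.57526732 -0.24645643]
wrist_torque [ 0.0239365   0.00584338 -0.00470947]
grasp_force 60.27043104171753
```

Call:
send_rows:
  targets:
    - {"x": 0, "y": 0, "z": 0, "ax": 0, "ay": 0, "az": 0, "gripper": -1}
    - {"x": 0, "y": 0, "z": 0, "ax": 0, "ay": 0, "az": 0, "gripper": -1}
    - {"x": 0, "y": 0, "z": 0, "ax": 0, "ay": 0, "az": 0, "gripper": -1}
    - {"x": 0, "y": 0, "z": 0, "ax": 0, "ay": 0, "az": 0, "gripper": -1}
    - {"x": 0, "y": 0, "z": 0, "ax": 0, "ay": 0, "az": 0, "gripper": -1}

```text
clock: 27.67
position: [527.6, 278.7, 67.6]
ee_rot: [1.0, 0.0, 0.0, -0.0]
contact_force: [-0.4, -0.1, -0.2]
gripper_width: 81.4
grasp_force: 0.0
```

Call:
send_rows:
  targets:
    - {"x": 0, "y": 0, "z": 0, "ax": 0, "ay": 0, "az": 0, "gripper": -1}
    - {"x": 0, "y": 0, "z": -1.5, "ax": 0, "ay": 0, "az": 0, "gripper": -1}
    - {"x": 0, "y": 0, "z": -2.5, "ax": 0, "ay": 0, "az": 0, "gripper": -1}
    - {"x": 0, "y": 0, "z": -2.5, "ax": 0, "ay": 0, "az": 0, "gripper": -1}
    - {"x": 0, "y": 0, "z": -2.5, "ax": 0, "ay": 0, "az": 0, "gripper": -1}

```text
clock: 28.08
position: [527.3, 278.4, 158.3]
ee_rot: [1.0, 0.0, -0.0, 0.0]
contact_force: [-0.3, 0.7, -0.3]
gripper_width: 85.7
grasp_force: 0.0
```

Call:
send_rows:
  targets:
    - {"x": -0.2, "y": 3.0, "z": 0, "ax": 0, "ay": 0, "az": 0, "gripper": -1}
    - {"x": -0.2, "y": 3.3, "z": 0, "ax": 0, "ay": 0, "az": 0, "gripper": -1}
    - {"x": -0.2, "y": 3.3, "z": 0, "ax": 0, "ay": 0, "az": 0, "gripper": -1}
    - {"x": -0.2, "y": 3.3, "z": 0, "ax": 0, "ay": 0, "az": 0, "gripper": -1}
    - {"x": -0.2, "y": 3.3, "z": 0, "ax": 0, "ay": 0, "az": 0, "gripper": -1}

```text
clock: 28.5
position: [517.1, 115.2, 157.7]
ee_rot: [1.0, 0.0, 0.0, -0.0]
contact_force: [0.8, 0.1, -0.6]
gripper_width: 85.3
grasp_force: 0.0
```

Call:
send_rows:
  targets:
    - {"x": -0.2, "y": 3.3, "z": 0, "ax": 0, "ay": 0, "az": 0, "gripper": -1}
    - {"x": -0.2, "y": 3.3, "z": 0, "ax": 0, "ay": 0, "az": 0, "gripper": -1}
    - {"x": -0.2, "y": 3.3, "z": 0, "ax": 0, "ay": 0, "az": 0, "gripper": -1}
    - {"x": -0.2, "y": 3.3, "z": 0, "ax": 0, "ay": 0, "az": 0, "gripper": -1}
    - {"x": -0.2, "y": 3.3, "z": 0, "ax": 0, "ay": 0, "az": 0, "gripper": -1}

```text
clock: 28.92
position: [507.1, -49.9, 157.8]
ee_rot: [1.0, 0.0, 0.0, -0.0]
contact_force: [0.7, -0.0, 0.6]
gripper_width: 86.0
grasp_force: 0.0
```

Call:
send_rows:
  targets:
    - {"x": -0.2, "y": 3.3, "z": 0, "ax": 0, "ay": 0, "az": 0, "gripper": -1}
    - {"x": 0, "y": 3.2, "z": 0, "ax": 0, "ay": 0, "az": 0, "gripper": -1}
    - {"x": 0, "y": 0, "z": 0, "ax": 0, "ay": 0, "az": 0, "gripper": -1}
    - {"x": 0, "y": 0, "z": 0, "ax": 0, "ay": 0, "az": 0, "gripper": -1}
    - {"x": 0, "y": 0, "z": 0, "ax": 0, "ay": 0, "az": 0, "gripper": -1}

```text
clock: 29.33
position: [505.4, -113.4, 157.5]
ee_rot: [1.0, -0.0, 0.0, -0.0]
contact_force: [-0.5, -0.3, 0.6]
gripper_width: 85.6
grasp_force: 0.0
```

```bash
python3 - <<'E'
from loc import *
p,d=arm.get_image("scene");p=p[:,:,::-1].copy();cv2.imwrite("pics/s5.png",cv2.resize(p[130:260,220:440],(792,468),interpolation=2))
E
python3 st.py
```

```text
clock 29.3833
position [ 505.51848616 -112.8847756   157.54823038]
contact_force [-0.2582408   0.79626635  0.03399939]
wrist_torque [ 0.02293883 -0.07013359 -0.01742912]
grasp_force 0.0
```

View pics/s5.png

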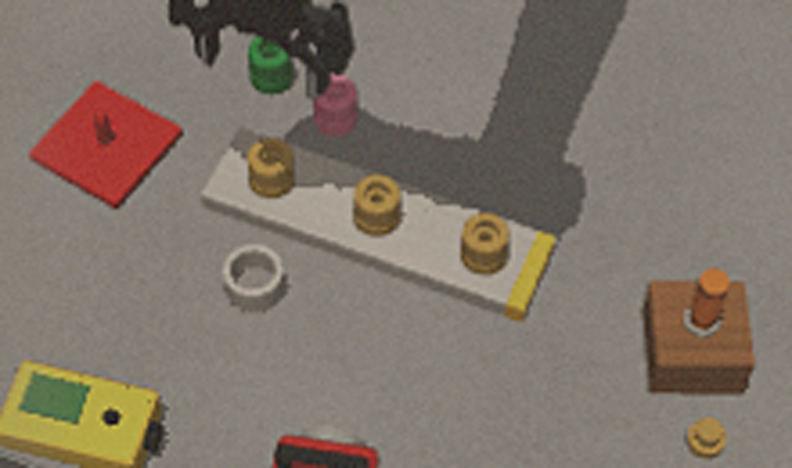

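The gauge stands upright in its holder at about (710,300) in the crop, and all three jets are in their pockets. The open gripper is over the worn jet at about (270,165).

Call:
send_rows:
  targets:
    - {"x": 0, "y": 0.1, "z": 2.6, "ax": 0, "ay": 0, "az": 0, "gripper": -1}
    - {"x": 0, "y": 0, "z": 2.8, "ax": 0, "ay": 0, "az": 0, "gripper": -1}
    - {"x": 0, "y": 0, "z": 2.8, "ax": 0, "ay": 0, "az": 0, "gripper": -1}
    - {"x": 0, "y": 0, "z": 2.8, "ax": 0, "ay": 0, "az": 0, "gripper": -1}
    - {"x": 0, "y": 0, "z": 0, "ax": 0, "ay": 0, "az": 0, "gripper": -1}

```text
clock: 29.8
position: [501.7, -113.1, 42.8]
ee_rot: [1.0, 0.0, -0.005, -0.0]
contact_force: [-1.0, 0.1, -0.5]
gripper_width: 85.3
grasp_force: 0.0
```

Call:
send_rows:
  targets:
    - {"x": 0, "y": 0, "z": 0, "ax": 0, "ay": 0, "az": 0, "gripper": -1}
    - {"x": 0, "y": 0, "z": 0, "ax": 0, "ay": 0, "az": 0, "gripper": -1}

```text
clock: 29.97
position: [506.9, -113.7, 48.9]
ee_rot: [1.0, 0.001, 0.001, 0.0]
contact_force: [0.3, -0.4, -0.6]
gripper_width: 85.5
grasp_force: 0.0
```

Call:
send_rows:
  targets:
    - {"x": -0.08, "y": 0.04, "z": 0.8, "ax": 0, "ay": 0, "az": 0, "gripper": -1}
    - {"x": 0, "y": 0, "z": 0.8, "ax": 0, "ay": 0, "az": 0, "gripper": -1}
    - {"x": 0, "y": 0, "z": 0.6, "ax": 0, "ay": 0, "az": 0, "gripper": -1}
    - {"x": 0, "y": 0, "z": 0, "ax": 0, "ay": 0, "az": 0, "gripper": -1}
    - {"x": 0, "y": 0, "z": 0, "ax": 0, "ay": 0, "az": 0, "gripper": -1}

```text
clock: 30.38
position: [504.4, -114.9, 25.2]
ee_rot: [1.0, -0.0, -0.0, 0.0]
contact_force: [-0.9, 0.2, -0.1]
gripper_width: 85.4
grasp_force: 0.0
```

```bash
python3 st.py
```

```text
clock 30.3833
position [ 504.42297959 -114.87688376   25.24127837]
contact_force [-0.85024303  0.23315655 -0.14977096]
wrist_torque [ 0.02033843  0.00490476 -0.03612419]
grasp_force 0.0
```

Call:
send_rows:
  targets:
    - {"x": 0.09, "y": -0.06, "z": 0, "ax": 0, "ay": 0, "az": 0, "gripper": -1}
    - {"x": 0, "y": 0, "z": 0, "ax": 0, "ay": 0, "az": 0, "gripper": -0.5}
    - {"x": 0, "y": 0, "z": 0, "ax": 0, "ay": 0, "az": 0, "gripper": -0.2}
    - {"x": 0, "y": 0, "z": 0, "ax": 0, "ay": 0, "az": 0, "gripper": 0}
    - {"x": 0, "y": 0, "z": 0, "ax": 0, "ay": 0, "az": 0, "gripper": 0.1}

```text
clock: 30.8
position: [505.7, -114.2, 25.8]
ee_rot: [1.0, 0.0, 0.0, -0.0]
contact_force: [-2.9, 2.5, 13.7]
gripper_width: 39.9
grasp_force: 31.4
```

Call:
send_rows:
  targets:
    - {"x": 0, "y": 0, "z": 0, "ax": 0, "ay": 0, "az": 0, "gripper": 1}
    - {"x": 0, "y": 0, "z": 0, "ax": 0, "ay": 0, "az": 0, "gripper": 1}
    - {"x": 0, "y": 0, "z": 0, "ax": 0, "ay": 0, "az": 0, "gripper": 1}
    - {"x": 0, "y": 0, "z": 0, "ax": 0, "ay": 0, "az": 0, "gripper": 1}

```text
clock: 31.13
position: [505.7, -114.2, 26.1]
ee_rot: [1.0, 0.0, 0.0, 0.0]
contact_force: [-1.4, 1.2, 5.9]
gripper_width: 38.7
grasp_force: 60.0
```

```bash
python3 st.py
```

```text
clock 31.1333
position [ 505.7109056  -114.16824002   26.05883839]
contact_force [-1.3929978   1.24968196  5.93140142]
wrist_torque [ 0.3587372   0.42930019 -0.02338383]
grasp_force 60.0433827470988
```

Call:
send_rows:
  targets:
    - {"x": 0, "y": 0, "z": -0.5, "ax": 0, "ay": 0, "az": 0, "gripper": 1}
    - {"x": 0, "y": 0, "z": -1.0, "ax": 0, "ay": 0, "az": 0, "gripper": 1}
    - {"x": 0, "y": 0, "z": -1.5, "ax": 0, "ay": 0, "az": 0, "gripper": 1}
    - {"x": 0, "y": 0, "z": -1.5, "ax": 0, "ay": 0, "az": 0, "gripper": 1}
    - {"x": 0, "y": 0, "z": -1.0, "ax": 0, "ay": 0, "az": 0, "gripper": 1}

```text
clock: 31.55
position: [506.0, -114.3, 82.1]
ee_rot: [1.0, 0.0, 0.001, 0.0]
contact_force: [0.6, 0.2, -2.5]
gripper_width: 39.4
grasp_force: 60.6
```

Call:
send_rows:
  targets:
    - {"x": 0.1, "y": 1.5, "z": 0, "ax": 0, "ay": 0, "az": 0, "gripper": 1}
    - {"x": 0.15, "y": 2.5, "z": 0, "ax": 0, "ay": 0, "az": 0, "gripper": 1}
    - {"x": 0.15, "y": 2.5, "z": 0, "ax": 0, "ay": 0, "az": 0, "gripper": 1}
    - {"x": 0.15, "y": 2.5, "z": 0, "ax": 0, "ay": 0, "az": 0, "gripper": 1}
    - {"x": 0.15, "y": 2.5, "z": 0, "ax": 0, "ay": 0, "az": 0, "gripper": 1}

```text
clock: 31.97
position: [512.4, -230.2, 80.8]
ee_rot: [1.0, 0.0, -0.0, -0.0]
contact_force: [1.1, 0.1, -2.3]
gripper_width: 38.7
grasp_force: 60.6
```

Call:
send_rows:
  targets:
    - {"x": 0.15, "y": 2.2, "z": 0, "ax": 0, "ay": 0, "az": 0, "gripper": 1}
    - {"x": 0.15, "y": 1.5, "z": 0, "ax": 0, "ay": 0, "az": 0, "gripper": 1}
    - {"x": 0.02, "y": 0.7, "z": 0, "ax": 0, "ay": 0, "az": 0, "gripper": 1}
    - {"x": 0, "y": 0, "z": 0, "ax": 0, "ay": 0, "az": 0, "gripper": 1}
    - {"x": 0, "y": 0, "z": 0, "ax": 0, "ay": 0, "az": 0, "gripper": 1}

```text
clock: 32.38
position: [515.3, -272.9, 80.3]
ee_rot: [1.0, -0.0, -0.0, -0.0]
contact_force: [0.0, -0.4, -1.8]
gripper_width: 38.7
grasp_force: 60.7
```

Call:
send_rows:
  targets:
    - {"x": 0, "y": 0, "z": 0, "ax": 0, "ay": 0, "az": 0, "gripper": 1}
    - {"x": 0, "y": 0, "z": 0, "ax": 0, "ay": 0, "az": 0, "gripper": 1}

```text
clock: 32.55
position: [515.7, -272.2, 80.6]
ee_rot: [1.0, 0.001, -0.0, -0.0]
contact_force: [-0.8, -0.3, -2.0]
gripper_width: 38.9
grasp_force: 60.7
```

```bash
python3 - <<'E'
from loc import *
p,d=arm.get_image("scene");p=p[:,:,::-1].copy()
q,d=arm.get_image("top");q=q[:,:,::-1].copy()
cv2.imwrite("pics/s6.png",np.vstack([cv2.resize(p[125:195,210:310],(420,294),interpolation=2),cv2.resize(q[185:255,360:460],(420,294),interpolation=2)]))
E
python3 st.py
```

```text
clock 32.65
position [ 515.88036883 -272.33726839   80.67590148]
contact_force [-0.29655001 -0.31934682 -2.31374964]
wrist_torque [ 0.03016709 -0.01651469 -0.02895974]
grasp_force 60.66270518582314
```

View pics/s6.png

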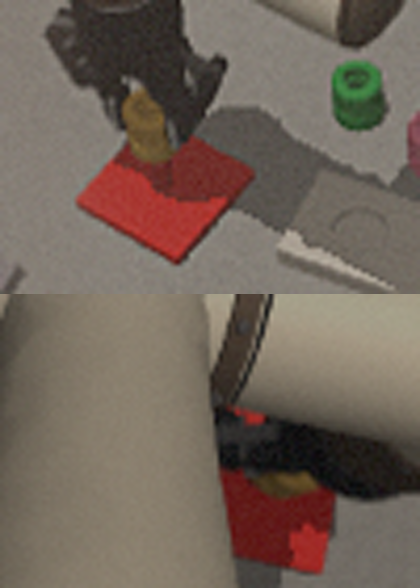

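The jet is held upright over the red stand. I'll lower it slowly onto the post.

Call:
send_rows:
  targets:
    - {"x": 0, "y": 0.07, "z": 0.8, "ax": 0, "ay": 0, "az": 0, "gripper": 1}
    - {"x": 0, "y": 0, "z": 0.7, "ax": 0, "ay": 0, "az": 0, "gripper": 1}
    - {"x": 0, "y": 0, "z": 0, "ax": 0, "ay": 0, "az": 0, "gripper": 1}
    - {"x": 0, "y": 0, "z": 0.2, "ax": 0, "ay": 0, "az": 0, "gripper": 1}
    - {"x": 0, "y": 0, "z": 0.2, "ax": 0, "ay": 0, "az": 0, "gripper": 1}

```text
clock: 33.07
position: [515.8, -273.9, 61.2]
ee_rot: [1.0, 0.0, -0.0, 0.0]
contact_force: [-0.7, -0.2, -2.5]
gripper_width: 39.0
grasp_force: 60.7
```

```bash
python3 st.py
```

```text
clock 33.0667
position [ 515.84372376 -273.92097461   61.20731378]
contact_force [-0.68649698 -0.21464447 -2.50043377]
wrist_torque [-0.00935815  0.03161506 -0.0084144 ]
grasp_force 60.65379607491195
```

Call:
send_rows:
  targets:
    - {"x": 0, "y": 0, "z": 0.2, "ax": 0, "ay": 0, "az": 0, "gripper": 1}
    - {"x": 0, "y": 0, "z": 0.2, "ax": 0, "ay": 0, "az": 0, "gripper": 1}
    - {"x": 0, "y": 0, "z": 0, "ax": 0, "ay": 0, "az": 0, "gripper": 1}
    - {"x": 0, "y": 0, "z": 0, "ax": 0, "ay": 0, "az": 0, "gripper": 1}

```text
clock: 33.4
position: [515.8, -273.9, 57.5]
ee_rot: [1.0, -0.0, -0.0, -0.0]
contact_force: [0.0, -0.0, -1.2]
gripper_width: 38.9
grasp_force: 60.7
```

```bash
python3 st.py
```

```text
clock 33.4
position [ 515.76027927 -273.93112931   57.4575957 ]
contact_force [ 0.00563769 -0.04648657 -1.24897633]
wrist_torque [-0.00420089  0.00161864  0.08162855]
grasp_force 60.65390519332141
```

Call:
send_rows:
  targets:
    - {"x": 0, "y": 0, "z": 0.15, "ax": 0, "ay": 0, "az": 0, "gripper": 1}
    - {"x": 0, "y": 0, "z": 0.15, "ax": 0, "ay": 0, "az": 0, "gripper": 1}
    - {"x": 0, "y": 0, "z": 0, "ax": 0, "ay": 0, "az": 0, "gripper": 1}

```text
clock: 33.65
position: [515.6, -273.8, 54.3]
ee_rot: [1.0, -0.0, -0.0, -0.0]
contact_force: [0.3, -0.2, -1.6]
gripper_width: 39.0
grasp_force: 60.7
```

```bash
python3 st.py
```

```text
clock 33.65
position [ 515.60518546 -273.81219422   54.25472711]
contact_force [ 0.28899862 -0.17390097 -1.60109042]
wrist_torque [-0.05764925  0.05219849 -0.02003052]
grasp_force 60.68474998231977
```

Call:
send_rows:
  targets:
    - {"x": 0, "y": 0, "z": 0.15, "ax": 0, "ay": 0, "az": 0, "gripper": 1}
    - {"x": 0, "y": 0, "z": 0.15, "ax": 0, "ay": 0, "az": 0, "gripper": 1}
    - {"x": 0, "y": 0, "z": 0, "ax": 0, "ay": 0, "az": 0, "gripper": 1}

```text
clock: 33.9
position: [515.6, -273.8, 51.1]
ee_rot: [1.0, 0.0, -0.0, -0.0]
contact_force: [0.1, 0.1, -1.5]
gripper_width: 39.2
grasp_force: 60.7
```

```bash
python3 st.py
```

```text
clock 33.9
position [ 515.59178505 -273.82005112   51.13234225]
contact_force [ 0.14540925  0.08710225 -1.49578208]
wrist_torque [-0.04390852  0.01438063 -0.01122753]
grasp_force 60.68065753206611
```

Call:
send_rows:
  targets:
    - {"x": 0, "y": 0, "z": 0.3, "ax": 0, "ay": 0, "az": 0, "gripper": 1}
    - {"x": 0, "y": 0, "z": 0.3, "ax": 0, "ay": 0, "az": 0, "gripper": 1}
    - {"x": 0, "y": 0, "z": 0.3, "ax": 0, "ay": 0, "az": 0, "gripper": 1}
    - {"x": 0, "y": 0, "z": 0, "ax": 0, "ay": 0, "az": 0, "gripper": 1}

```text
clock: 34.23
position: [515.3, -273.8, 41.6]
ee_rot: [1.0, -0.0, -0.001, -0.0]
contact_force: [-0.1, -0.6, -2.0]
gripper_width: 38.7
grasp_force: 60.7
```

```bash
python3 st.py
```

```text
clock 34.2333
position [ 515.3441953  -273.80389811   41.62662905]
contact_force [-0.09596309 -0.58651696 -2.03827014]
wrist_torque [-0.05487311  0.035988   -0.01531211]
grasp_force 60.66594332456589
```

Call:
send_rows:
  targets:
    - {"x": 0, "y": 0, "z": 0.3, "ax": 0, "ay": 0, "az": 0, "gripper": 1}
    - {"x": 0, "y": 0, "z": 0.3, "ax": 0, "ay": 0, "az": 0, "gripper": 1}
    - {"x": 0, "y": 0, "z": 0.3, "ax": 0, "ay": 0, "az": 0, "gripper": 1}
    - {"x": 0, "y": 0, "z": 0.2, "ax": 0, "ay": 0, "az": 0, "gripper": 1}
    - {"x": 0, "y": 0, "z": 0, "ax": 0, "ay": 0, "az": 0, "gripper": 1}

```text
clock: 34.65
position: [515.5, -273.9, 30.9]
ee_rot: [1.0, 0.0, -0.0, -0.0]
contact_force: [0.4, 0.9, -2.4]
gripper_width: 38.8
grasp_force: 60.6
```

```bash
python3 st.py
```

```text
clock 34.65
position [ 515.53434359 -273.89795927   30.89221719]
contact_force [ 0.39073216  0.85687481 -2.44973617]
wrist_torque [0.16896535 0.06308373 0.03232353]
grasp_force 60.64283271320164
```

Call:
send_rows:
  targets:
    - {"x": 0, "y": 0, "z": 0.2, "ax": 0, "ay": 0, "az": 0, "gripper": 1}
    - {"x": 0, "y": 0, "z": 0.15, "ax": 0, "ay": 0, "az": 0, "gripper": 1}
    - {"x": 0, "y": 0, "z": 0.1, "ax": 0, "ay": 0, "az": 0, "gripper": 1}
    - {"x": 0, "y": 0, "z": 0, "ax": 0, "ay": 0, "az": 0, "gripper": 1}

```text
clock: 34.98
position: [515.7, -273.9, 26.8]
ee_rot: [1.0, -0.0, -0.0, -0.0]
contact_force: [0.1, 0.7, -2.4]
gripper_width: 38.8
grasp_force: 60.7
```

```bash
python3 st.py
```

```text
clock 34.9833
position [ 515.73863967 -273.87020352   26.75015941]
contact_force [ 0.14683302  0.712098   -2.44409799]
wrist_torque [ 0.28409838  0.03843502 -0.03109438]
grasp_force 60.66794474143535
```

Call:
send_rows:
  targets:
    - {"x": 0, "y": 0, "z": 0.06, "ax": 0, "ay": 0, "az": 0, "gripper": 1}
    - {"x": 0, "y": 0, "z": 0, "ax": 0, "ay": 0, "az": 0, "gripper": 1}
    - {"x": 0, "y": 0, "z": 0, "ax": 0, "ay": 0, "az": 0, "gripper": 1}

```text
clock: 35.23
position: [515.8, -273.9, 26.4]
ee_rot: [1.0, -0.0, 0.0, -0.0]
contact_force: [-0.6, 0.7, -1.7]
gripper_width: 38.8
grasp_force: 60.7
```

```bash
python3 st.py
```

```text
clock 35.2333
position [ 515.79140504 -273.85283569   26.36142028]
contact_force [-0.60540855  0.71190141 -1.65514139]
wrist_torque [0.30686827 0.09192551 0.0020985 ]
grasp_force 60.674596074968576
```

Almost seated (expected at about 26.0). I'll press 0.8 mm further, then release.

Call:
send_rows:
  targets:
    - {"x": 0, "y": 0, "z": 0.08, "ax": 0, "ay": 0, "az": 0, "gripper": 1}
    - {"x": 0, "y": 0, "z": 0, "ax": 0, "ay": 0, "az": 0, "gripper": 1}
    - {"x": 0, "y": 0, "z": 0, "ax": 0, "ay": 0, "az": 0, "gripper": 1}

```text
clock: 35.48
position: [515.8, -273.9, 26.1]
ee_rot: [1.0, 0.0, 0.0, 0.0]
contact_force: [-0.5, 3.0, 3.2]
gripper_width: 38.9
grasp_force: 61.1
```

```bash
python3 st.py
```

```text
clock 35.4833
position [ 515.78228129 -273.87267961   26.08017096]
contact_force [-0.47819169  2.95077977  3.1672222 ]
wrist_torque [ 0.74013982  0.52302018 -0.02407616]
grasp_force 61.051580496132374
```

Call:
send_rows:
  targets:
    - {"x": 0, "y": 0, "z": 0, "ax": 0, "ay": 0, "az": 0, "gripper": -1}
    - {"x": 0, "y": 0, "z": 0, "ax": 0, "ay": 0, "az": 0, "gripper": -1}
    - {"x": 0, "y": 0, "z": 0, "ax": 0, "ay": 0, "az": 0, "gripper": -1}
    - {"x": 0, "y": 0, "z": 0, "ax": 0, "ay": 0, "az": 0, "gripper": -1}
    - {"x": 0, "y": 0, "z": 0, "ax": 0, "ay": 0, "az": 0, "gripper": -1}

```text
clock: 35.9
position: [516.0, -274.1, 25.6]
ee_rot: [1.0, 0.0, 0.0, 0.0]
contact_force: [-0.2, -0.7, -0.3]
gripper_width: 85.5
grasp_force: 0.0
```

Call:
send_rows:
  targets:
    - {"x": 0, "y": 0, "z": -1.0, "ax": 0, "ay": 0, "az": 0, "gripper": -1}
    - {"x": 0, "y": 0, "z": -2.0, "ax": 0, "ay": 0, "az": 0, "gripper": -1}
    - {"x": 0, "y": 0, "z": -3.0, "ax": 0, "ay": 0, "az": 0, "gripper": -1}
    - {"x": 0, "y": 0, "z": -3.0, "ax": 0, "ay": 0, "az": 0, "gripper": -1}
    - {"x": 0, "y": 0, "z": -3.0, "ax": 0, "ay": 0, "az": 0, "gripper": -1}

```text
clock: 36.32
position: [515.6, -274.0, 147.6]
ee_rot: [1.0, 0.0, 0.0, 0.0]
contact_force: [0.9, 0.2, 0.5]
gripper_width: 85.0
grasp_force: 0.0
```

Call:
send_rows:
  targets:
    - {"x": -2.5, "y": 0, "z": -2.0, "ax": 0, "ay": 0, "az": 0, "gripper": -1}
    - {"x": -2.5, "y": 0, "z": -2.0, "ax": 0, "ay": 0, "az": 0, "gripper": -1}
    - {"x": -2.5, "y": 0, "z": -1.0, "ax": 0, "ay": 0, "az": 0, "gripper": -1}
    - {"x": 0, "y": 0, "z": 0, "ax": 0, "ay": 0, "az": 0, "gripper": -1}
    - {"x": 0, "y": 0, "z": 0, "ax": 0, "ay": 0, "az": 0, "gripper": -1}

```text
clock: 36.73
position: [440.4, -274.1, 197.6]
ee_rot: [1.0, -0.0, 0.002, 0.0]
contact_force: [-0.1, -0.3, -0.5]
gripper_width: 85.8
grasp_force: 0.0
```

Run:
```python
from loc import *
p,d=arm.get_image("scene");p=p[:,:,::-1].copy()
cv2.imwrite("pics/s7.png",cv2.resize(p[130:260,210:430],(792,468),interpolation=2))
P=cloud("scene",d);H=cv2.cvtColor(p,cv2.COLOR_BGR2HSV)
M=(cv2.inRange(H,np.array((12,90,60)),np.array((26,255,255)))>0)&(d>0)&(abs(P[...,0]-516)<30)&(abs(P[...,1]+273)<30)
print(np.percentile(P[M][:,2],[5,50,90,98]),M.sum())
```

```text
[17.97127347 48.68650146 58.11337217 60.48373725] 177
```

View pics/s7.png

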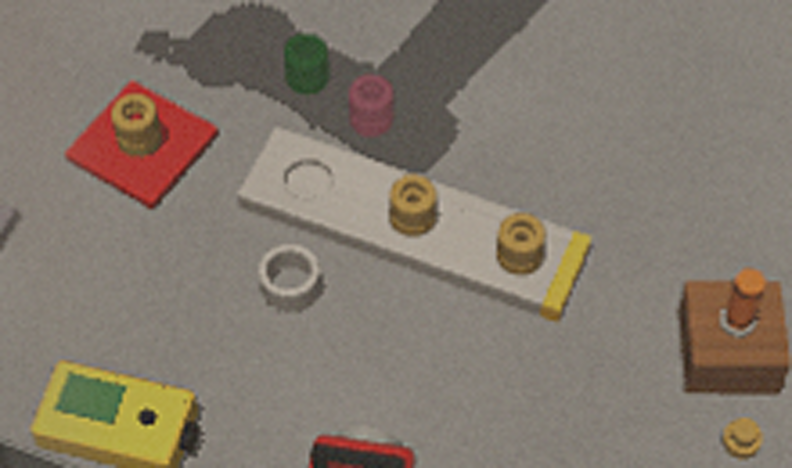

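The worn jet stands flat on the red base at about (137,125) in the crop, with its top at about 57 mm. The two good jets are in their pockets and the gauge stands in its holder, so I'm handing the job in.

```bash
python3 -c "
from bench import arm
print(arm.job_done())"
```

```text
the job is handed in; nothing more can be done
None
```

The worn jet was the one at the plain end; it now stands flat on the red stand, the gauge is back in its holder, the two good jets are in their pockets, and the job is handed in at about 37 s.

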